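# Drift a waveguide shorting plate into line and drop in its bolts

## Task

The shorting plate on the waveguide port hangs swung aside on its first bolt: put the red-handled drift pin into the plate's hole diagonally opposite that bolt and with the pin, not with the fingers, work the plate back until the pin finds the flange's hole underneath. Press the pin home, collar down on the plate, firmly (8 N or more), but never press pin or bolts on plate or flange with over 30 N. Leave the pin standing there and put the two loose thumb bolts fully home in the two remaining holes, without disturbing the meter, the circuit board and the amplifier.

Things in the scene. Friction and masses are not known exactly. Their poses are not given: they have to be found in the camera images.
- port: The fixed brass waveguide port, coming up through the bench, with all it carries. Its top flange, 110 x 168 x 10 mm, has 10 mm through holes on an 84 x 140 mm pitch, free space below them, and does not yield. Origin on the first bolt's axis, 100 mm below the flange's face, z up; these axes keep the bench's directions and do not show which way the flange is turned.
- short_plate: Aluminium plate lying on the flange, same outline and holes, 10 mm thick, its underside 100 to 115 mm above the bench. The first thumb bolt (head 16 mm across, 18 mm high) holds one corner finger-tight: origin on its axis at the plate's underside, z up, x and y along the plate's edges; holes at (-84, -140), (0, -140), (-84, 0) mm.
- short_pin_hole (a point): Centre of the plate's pin hole at its top face. The plate swivels about the first bolt only, stiffly (about 4 N sideways here moves it; it stays where left). It is swung counter-clockwise seen from above by 0.023 to 0.10 rad, so this hole lies 4 to 16 mm along its arc from the flange's hole, which the plate hides: how far must be felt, the pin's point dropping 10 mm below the plate's top into it.
- short_bolt_a (a point): Centre of the plate's bolt hole a, 10 mm across, at its top face (plate x = 0, y = -140 mm); it lies over the flange's hole when the plate is in line, and moves with the plate.
- short_bolt_b (a point): Centre of the plate's bolt hole b, 10 mm across, at its top face (plate x = -84, y = 0 mm); it lies over the flange's hole when the plate is in line, and moves with the plate.
- pin_grip (a point): Drift pin, about 90 g, standing in the blue block. This point is the middle of its red round handle (14 mm across, 45 mm long), 26.5 mm above the underside of the steel collar (18 mm across, 4 mm thick). Below the collar 22 mm of 9 mm shank, then a 28 mm taper to a 6 mm point, 50 mm below the collar's underside. z up along the pin. Home, this point is 26.5 mm above the plate's top.
- bolt1_head (a point): Loose thumb bolt 1, 40 g, standing in the blue block: dark knurled round head 16 mm across, 18 mm high; shank 8 mm across, 30 mm long, pointed over its last 3.5 mm (to 4.4 mm across). This point is the middle of the head, 9 mm above the head's underside; z up. Home, the head's underside lies on the plate and this point is 9 mm above the plate's top.
- bolt2_head (a point): Loose thumb bolt 2, just like bolt 1; either bolt may go into either bolt hole. This point is the middle of its head.
- rack: Blue plastic fastener block fixed to the bench, 46 mm (its x) by 160 mm (its y) by 62 mm high, with three 12.5 mm holes along its y at -50, 0 and +50 mm; the pin and the two bolts stand in them in any order, collar or heads resting on the block's top. Origin at the centre of its underside.
- meter: Yellow hand-held multimeter lying on the bench, 88 x 185 x 36 mm (43 mm at its selector), to be left alone. Origin at the centre of its underside.
- board: Green circuit board on four brass standoffs, 100 x 120 x 25 mm high, to be left alone. Origin under its centre.
- amp: Small finned amplifier module, 50 x 85 x 32 mm high, to be left alone. Origin at the centre of its underside.

How it is judged:
By the outcome, as a careful person would: the job done as asked, in the order asked, and still so for the second after the job is handed in, with the robot touching nothing.
It also fails if it takes over 72 s, if anything falls off the work surface, if the arm or the gripper's body presses on something with over 40 N, if the wrist force passes 120 N, or if a joint passes its speed limit or range.

## Robot

A 6-joint arm with a two-finger parallel gripper is mounted at the origin on the work surface. World frame = base frame: x ahead of the robot, y to its left, z up, the work surface at z = 0. Lengths are in m, angles in degrees, forces in N, time in s.
With the tool pointing down it reaches from about 0.3 to 0.75 m from the base axis. Payload 8.5 kg.
Tool frame: the origin (TCP) lies at the very end of the fingers, on their centre line; the grasp point (between the pads) lies 19 mm behind it; x points along the fingers, y is the direction in which the jaws open and shut, and the axes are right-handed (so a half turn about x gives the same grasp; the last joint's range is limited). The gripper opens to 85 mm and grips with 20 to 120 N. Pads are 22 mm wide; open, the fingers measure 114 mm over their backs; the gripper's body (76 mm by 85 mm) begins 54 mm behind the grasp point. The pads swing forward as they close: fully open they stand 13 mm farther back than shut.
Start: joints at [-12.336, 21.807, 74.336, -0, 83.858, -12.336], TCP at [0.55, 0, 0.199] pointing down, gripper open.
Joint ranges: [-178.18, 178.18], [-50.72, 133.34], [12.68, 142.11], [-81.47, 261.47], [9.98, 163.14], [-165.26, 165.26]. Speed limits (degrees/s): [136.94, 136.94, 180, 180, 180, 180].

## Interface

Orientations are given as a 3x3 rotation matrix whose columns are the frame's x, y, z axes.
In Python, from rig import sensors, cams, env gives the robot as it stands.
- The arm moves only by the shell command python3 -m crank 'ROWS' [FORCE]. ROWS is a JSON object of lists of equal length, an entry for each row: "hand": the closure in counts, from 0 (fully open) to 255 (shut); "translation": the shift along the tool's x, y, z in m, a list of three; "dr": the turn, a rotation vector about the tool's x, y, z in rad, a list of three. A call has 1 to 5 rows; each row is the pose to reach, as a shift and turn from the pose commanded when the call began, along the tool's axes at that moment; what a row does not reach only later rows make up. A row lasts 1/10 s, in which the tool goes at most 50 mm and 8.59 degrees, less where a joint would pass 70% of its speed; a pose out of reach is approached as far as the arm can. A call with a gripper value outside its range is refused whole. The fingers move at their own pace and stop on an object; FORCE is the grip in N (left out, the last holds). Time passes only in rows, so rows that repeat a pose let the fingers close. It gives the time, the measured TCP pose, the force and the opening at its end, in the units of the state.
- sensors.observe(): the state, without advancing time (a new reading comes with each control period).
- cams.get_image(name): name is "scene" or "side" or "wrist"; returns (picture, depth): 480x640x3 uint8, blue, green, red; 480x640 float32, m along the optical axis (not along the pixel's ray), 0 where there is no reading.
- cams.calibration(name): a dict with "vertical_fov" (degrees; the focal length in pixels is half the picture's height over the tangent of half this angle, whatever the lens; pixels are square), "cx", "cy" (the principal point, pixels), "extrinsics" (4x4, takes a point from camera to world coordinates). Camera axes: x right, y down, z forward; pixel columns grow to the right and rows downward; lengths in m; the calibration is good to about 2 mm. A picture is of the moment at which its call begins: read the wrist's pose just before it. calibration takes no time and is no camera call; for the wrist camera it gives the pose at the moment of the call.
- env.close_job(): hands the job in, once; it reports no verdict.
The state is a dict: "time_s": time; "q": joint angles; "qvel": joint speeds; "joint_efforts": joint torques, N m; "position": TCP position; "tool_rot": TCP orientation; "ft_force": force on the tool from outside, world axes, zero at the start; "wrist_torque": the same for the moment, N m; "grip_width": finger opening in m.
Only numpy, scipy, OpenCV 4.12 (cv2) and the standard library are available. Lean on these libraries where they do the work, as an engineer would, in place of code of your own. Each camera call takes 0.05 s, during which the arm holds its last target. There are 200 camera calls.

## Working session

There is one attempt and no reset: what is moved stays moved. The work goes in short steps, Python scripts to look and compute and a shell command to move; the robot and the scene stay as the last step left them, time stands still between calls to the robot, and variables do not carry over. Pictures are saved under pics/ and viewed, about 8 in all and at most 12, crops included, and the job is handed in when it is done.

```bash
ls; mkdir -p pics; python3 - <<'E'
from rig import sensors,cams
import cv2,numpy as np
s=sensors.observe();print({k:np.round(v,3).tolist() for k,v in s.items()})
for n in("scene","side","wrist"):
    c=cams.calibration(n);print(n,c["vertical_fov"],c["cx"],c["cy"],np.round(c["extrinsics"],3).tolist())
    p,d=cams.get_image(n);cv2.imwrite(f"pics/{n}0.png",p);np.save(f"pics/{n}0.npy",d)
E
```

```text
pics
{'time_s': 0.0, 'q': [-12.336, 21.843, 74.386, -0.001, 83.86, -12.335], 'qvel': [-0.105, 0.015, -0.016, 0.03, -0.018, -0.031], 'joint_efforts': [-0.001, -44.847, -23.129, -0.0, 0.005, 0.0], 'position': [0.55, 0.0, 0.199], 'tool_rot': [[-0.002, 1.0, -0.0], [0.0, -0.0, -1.0], [-1.0, -0.002, -0.0]], 'ft_force': [0.453, -0.602, 0.439], 'wrist_torque': [0.005, -0.079, -0.019], 'grip_width': 0.085}
scene 46.96862023344352 327.09551157105506 239.8330169871402 [[-0.419, 0.747, -0.516, 1.181], [0.908, 0.336, -0.25, 0.32], [-0.013, -0.573, -0.819, 0.989], [0.0, 0.0, 0.0, 1.0]]
side 44.44258985159207 317.88796879942686 235.2930401171042 [[-0.81, -0.319, 0.493, 0.074], [-0.587, 0.447, -0.675, 0.796], [-0.006, -0.836, -0.549, 0.719], [0.0, 0.0, 0.0, 1.0]]
wrist 71.20829119768197 321.6462823896985 231.4733319855834 [[1.0, -0.0, -0.001, 0.55], [-0.0, -0.945, -0.328, 0.085], [-0.001, 0.328, -0.945, 0.373], [0.0, 0.0, 0.0, 1.0]]
```

View pics/scene0.png

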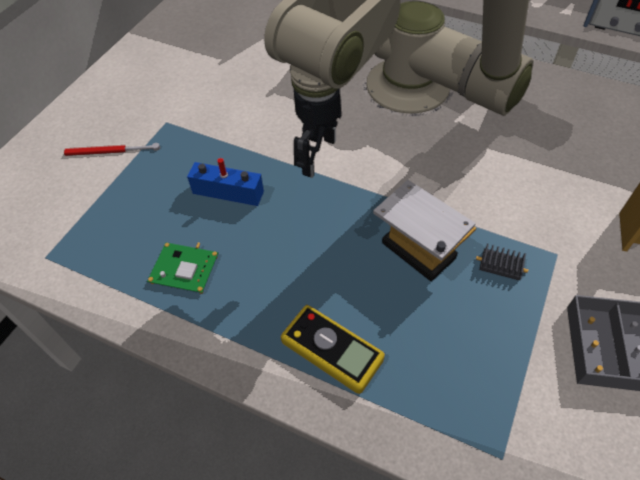

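View pics/side0.png

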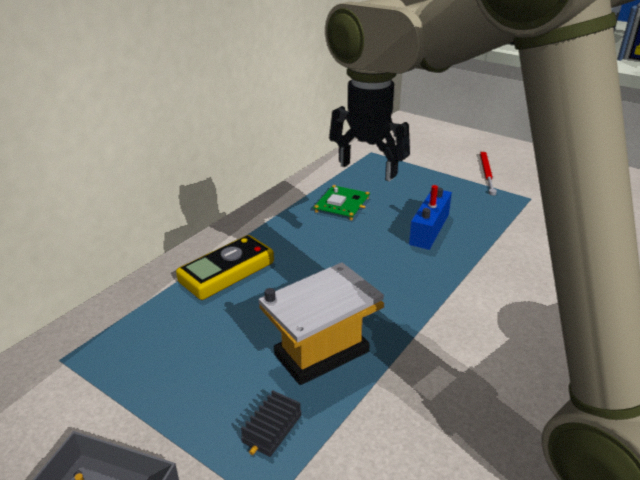

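View pics/wrist0.png

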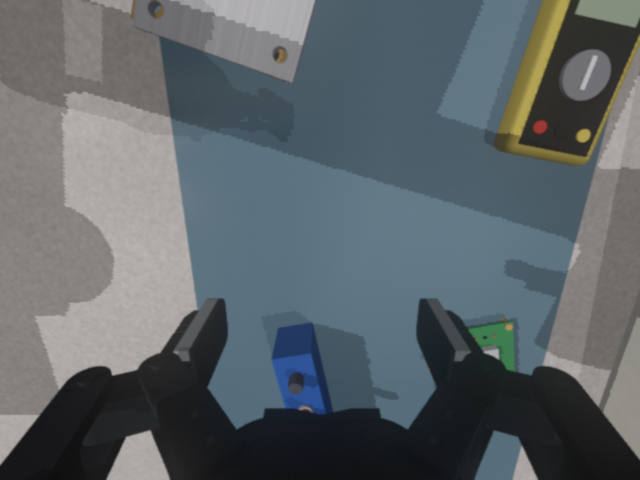

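Scene: rack with bolt heads at about (202,170) and (244,176), pin at (223,168) between them. The plate's first bolt is at (441,246), so the pin hole is near (408,188), a near (380,210) and b near (467,225). In the wrist view, a is at (280,55) and the pin hole at (155,10).

```bash
cat > h.py <<'E'
import numpy as np,cv2
from rig import sensors,cams
def K(c): return 240/np.tan(np.radians(c["vertical_fov"])/2)
def ray(c,u,v):
    T=np.array(c["extrinsics"]);f=K(c)
    return T[:3,3],T[:3,:3]@np.array([(u-c["cx"])/f,(v-c["cy"])/f,1])
def onz(c,u,v,z):
    o,d=ray(c,u,v);return o+d*(z-o[2])/d[2]
def deproj(c,d,u,v):
    o,r=ray(c,u,v);return o+r*d[int(v),int(u)]
def tri(c1,p1,c2,p2):
    o,a=ray(c1,*p1);q,b=ray(c2,*p2)
    t=np.linalg.lstsq(np.c_[a,-b],q-o,rcond=None)[0];x=o+a*t[0];y=q+b*t[1]
    return (x+y)/2,np.linalg.norm(x-y)
def shoot(n,name):
    s=sensors.observe();c=cams.calibration(n);p,d=cams.get_image(n);cv2.imwrite(f"pics/{name}.png",p);np.save(f"pics/{name}.npy",d);return c,p,d,s
E
python3 - <<'E'
from h import *
C={n:cams.calibration(n) for n in("scene","side","wrist")}
D={n:np.load(f"pics/{n}0.npy") for n in C}
P=lambda n,*a:print(n,a,np.round(deproj(C[n],D[n],*a),4))
for p in [(425,215),(405,205),(440,225),(441,246),(202,170),(223,160),(244,176),(223,172),(330,340),(185,270),(500,262)]:P("scene",*p)
for p in [(310,305),(335,290),(270,295),(300,328),(426,212),(434,188),(375,295)]:P("side",*p)
for p in [(220,40),(296,383),(290,20)]:P("wrist",*p)
print(tri(C["scene"],(441,246),C["side"],(270,295)))
z=0.115
for p in((280,55),(155,10)):print(onz(C["wrist"],*p,z))
for p in((408,188),(380,210),(467,225)):print(onz(C["scene"],*p,z))
E
```

```text
scene (425, 215) [0.5004 0.2064 0.1206]
scene (405, 205) [0.4937 0.1619 0.1217]
scene (440, 225) [0.5108 0.2409 0.1193]
scene (441, 246) [0.5708 0.2595 0.1379]
scene (202, 170) [ 0.5464 -0.2932  0.0734]
scene (223, 160) [ 0.5283 -0.2425  0.11  ]
scene (244, 176) [ 0.528  -0.1952  0.0795]
scene (223, 172) [ 0.5351 -0.2449  0.0772]
scene (330, 340) [0.7888 0.1312 0.0424]
scene (185, 270) [ 0.7615 -0.2112  0.0215]
scene (500, 262) [0.4825 0.3742 0.0308]
side (310, 305) [0.5043 0.2298 0.1209]
side (335, 290) [0.4929 0.1771 0.122 ]
side (270, 295) [0.5591 0.2609 0.1357]
side (300, 328) [0.4873 0.2781 0.1174]
side (426, 212) [ 0.515  -0.1931  0.0801]
side (434, 188) [ 0.525  -0.2431  0.1119]
side (375, 295) [0.4337 0.1503 0.1218]
wrist (220, 40) [0.4815 0.1319 0.1194]
wrist (296, 383) [ 0.5209 -0.1956  0.0774]
wrist (290, 20) [0.5287 0.1434 0.1196]
(array([0.56401204, 0.25753519, 0.13001907]), np.float64(0.003270366435302774))
[0.52075522 0.12359087 0.115     ]
[0.43908056 0.15028814 0.115     ]
[0.44370656 0.15088955 0.115     ]
[0.52086854 0.11949929 0.115     ]
[0.48584806 0.28865898 0.115     ]
```

```bash
python3 -m crank '{"hand":[0,0,0,0,0],"translation":[[0,-0.004,0.049],[0,-0.008,0.098],[0,-0.012,0.147],[0,-0.016,0.196],[0,-0.02,0.242]],"dr":[[0,0,0],[0,0,0],[0,0,0],[0,0,0],[0,0,0]]}'
python3 -m crank '{"hand":[0],"translation":[[0,0,0]],"dr":[[0,0,0]]}' >/dev/null
python3 - <<'E'
from h import *
c,p,d,s=shoot("wrist","w1")
print(s["position"],s["time_s"],s["ft_force"])
hsv=cv2.cvtColor(p,cv2.COLOR_BGR2HSV)
m=cv2.inRange(hsv,(110,130,60),(128,255,255))
for nm,mm in(("blue",m),("red",cv2.inRange(hsv,(0,130,60),(8,255,255)))):
    k,_=cv2.findContours(mm,0,2)
    for x in k:
        if cv2.contourArea(x)>60: print(nm,cv2.contourArea(x),cv2.boundingRect(x),cv2.minAreaRect(x),cv2.minEnclosingCircle(x))
E
```

```text
time_s: 0.65
position: [0.5294, -0.2441, 0.1991]
tool_rot: [[-0.0, 1.0, -0.0], [0.0, -0.0, -1.0], [-1.0, -0.0, -0.0]]
ft_force: [-0.2, -0.3, 0.4]
grip_width: 0.0851
[ 0.52897961 -0.24706252  0.19835905] 0.75 [-0.56230433  0.41449083  0.78185582]
blue 6559.0 (284, 124, 73, 164) ((320.2439880371094, 205.59201049804688), (160.46023559570312, 48.56739807128906), 79.69515228271484) ((322.9284973144531, 205.57098388671875), 81.57811737060547)
```

View pics/w1.png

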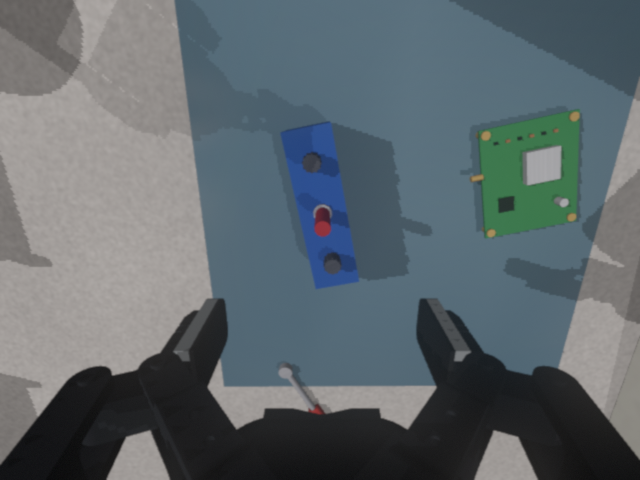

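Wrist view: pin handle top is at about (323,230) and its collar at (322,212). Bolt heads are at (312,162) and (332,264), and the rack is turned about 10°.

```bash
python3 - <<'E'
from h import *
c=cams.calibration("wrist");p=cv2.imread("pics/w1.png");hsv=cv2.cvtColor(p,cv2.COLOR_BGR2HSV)
roi=np.zeros((480,640),np.uint8);roi[120:290,280:362]=1
red=(cv2.inRange(hsv,(0,120,50),(12,255,255))|cv2.inRange(hsv,(168,120,50),(180,255,255)))*roi
y,x=np.where(red);print("red",x.min(),x.max(),y.min(),y.max())
for yy in range(y.min(),y.max()+1,3): print(yy,x[y==yy].min(),x[y==yy].max(),end='; ')
gray=((p.max(2)<90)*roi).astype(np.uint8)
k,_=cv2.findContours(gray,0,2)
for q in k:
    if cv2.contourArea(q)>60: print("dark",cv2.contourArea(q),cv2.boundingRect(q))
cv2.imwrite("pics/w1c.png",cv2.resize(p[140:290,270:370],None,fx=4,fy=4,interpolation=2))
for n,u,v,z in(("pin",323,230,.111),("collar",322,213,.066),("b1",312,160,.08),("b2",332,265,.08)): print(n,onz(c,u,v,z))
E
```

```text
red 315 329 209 235
209 319 325; 212 317 327; 215 316 325; 218 316 325; 221 316 327; 224 316 329; 227 315 329; 230 315 329; 233 317 328; dark 256.5 (324, 253, 18, 20)
dark 101.0 (320, 208, 11, 16)
dark 265.0 (302, 152, 20, 20)
pin [ 0.53004655 -0.24929808  0.111     ]
collar [ 0.52925742 -0.24762609  0.066     ]
b1 [ 0.52084826 -0.19625579  0.08      ]
b2 [ 0.5386306  -0.29531705  0.08      ]
```

View pics/w1c.png

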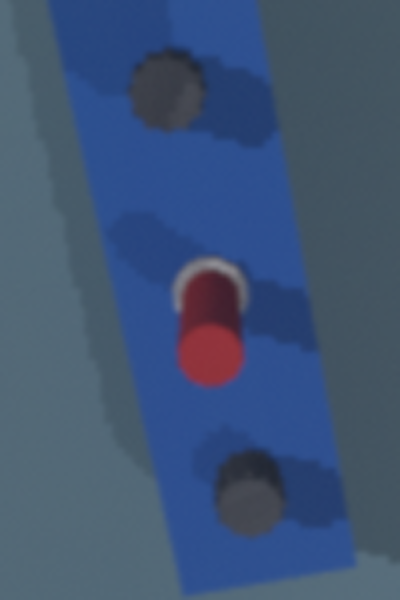

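```bash
python3 -m crank '{"hand":[60,60,60],"translation":[[0.03,0.001,0],[0.06,0.001,0],[0.075,0.001,0]],"dr":[[0,0,0],[0,0,0],[0,0,0]]}' 60
python3 -c "
from h import *
for i in range(3):s=sensors.observe();print(s['position'],s['grip_width']);cams.get_image('side')"
```

```text
time_s: 1.1
position: [0.5302, -0.24, 0.1219]
tool_rot: [[-0.003, 1.0, 0.001], [0.003, 0.001, -1.0], [-1.0, -0.003, -0.003]]
ft_force: [0.7, 0.4, 0.3]
grip_width: 0.0652
[ 0.53023094 -0.23997707  0.12190031] 0.06516126763831098
[ 0.52970283 -0.23960827  0.12033582] 0.06526435010401858
[ 0.53018464 -0.24006513  0.12226819] 0.06538180661418695
```

```bash
python3 - <<'E'
from h import *
for i in range(2):
    c,p,d,s=shoot("wrist",f"w2{i}")
    hsv=cv2.cvtColor(p,cv2.COLOR_BGR2HSV)
    m=cv2.inRange(hsv,(0,150,120),(12,255,255))|cv2.inRange(hsv,(168,150,120),(180,255,255))
    k=max(cv2.findContours(m,0,2)[0],key=cv2.contourArea)
    x,y,w,h=cv2.boundingRect(k);print(x,y,w,h,np.round(c["extrinsics"],4)[:3,3],s["position"])
    f=K(c);
    print("top",onz(c,x+w/2-.5,y+h-1-w/2,.111),onz(c,x+w/2-.5,y+h-1,.111))
    for (u,v) in ((x+w/2,y+h-w/2),): print(deproj(c,d,u,v))
E
```

```text
309 267 21 19 [ 0.5306 -0.1564  0.2979] [ 0.53093702 -0.24075149  0.12398919]
top [ 0.52895717 -0.24924734  0.111     ] [ 0.52894493 -0.25651111  0.111     ]
[ 0.52926302 -0.25007527  0.11071293]
309 266 20 18 [ 0.5308 -0.1567  0.2988] [ 0.53139601 -0.24127773  0.12499149]
top [ 0.52913459 -0.24929275  0.111     ] [ 0.52911833 -0.25622781  0.111     ]
[ 0.52944136 -0.25011272  0.11073159]
```

View pics/w20.png

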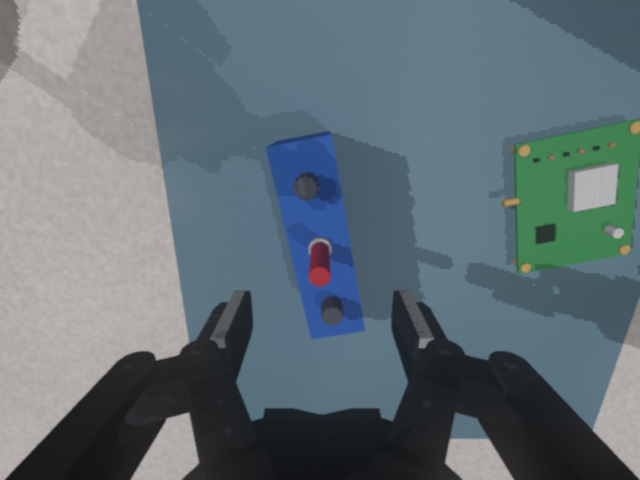

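Pin top sits at (319,276), so the pin lies about 7 mm further toward -y than the TCP. I'll shift, descend and grip.

```bash
python3 -m crank '{"hand":[60,60,60,150,255],"translation":[[0.018,-0.001,0.007],[0.036,-0.001,0.007],[0.054,-0.001,0.007],[0.054,-0.001,0.007],[0.054,-0.001,0.007]],"dr":[[0,0,0],[0,0,0],[0,0,0],[0,0,0],[0,0,0]]}' 60
python3 -m crank '{"hand":[255,255,255,255],"translation":[[0,0,0],[0,0,0],[0,0,0],[0,0,0]],"dr":[[0,0,0],[0,0,0],[0,0,0],[0,0,0]]}'
```

```text
time_s: 1.85
position: [0.5305, -0.2491, 0.0716]
tool_rot: [[0.001, 1.0, 0.0], [-0.001, 0.0, -1.0], [-1.0, 0.001, 0.001]]
ft_force: [-0.7, 0.0, 0.6]
grip_width: 0.0371
time_s: 2.25
position: [0.5305, -0.2494, 0.0718]
tool_rot: [[0.002, 1.0, 0.0], [-0.002, 0.0, -1.0], [-1.0, 0.002, 0.002]]
ft_force: [-1.6, 0.2, 6.3]
grip_width: 0.009
```

```bash
python3 - <<'E'
from h import *
c,p,d,s=shoot("wrist","w3");print(s["grip_width"],s["ft_force"],s["position"])
cv2.imwrite("pics/w3c.png",cv2.resize(p[180:420,190:450],None,fx=2.5,fy=2.5))
E
```

```text
0.008955864944297044 [-1.55101954  0.16064879  6.33347409] [ 0.53052805 -0.24944649  0.07175413]
```

View pics/w3c.png

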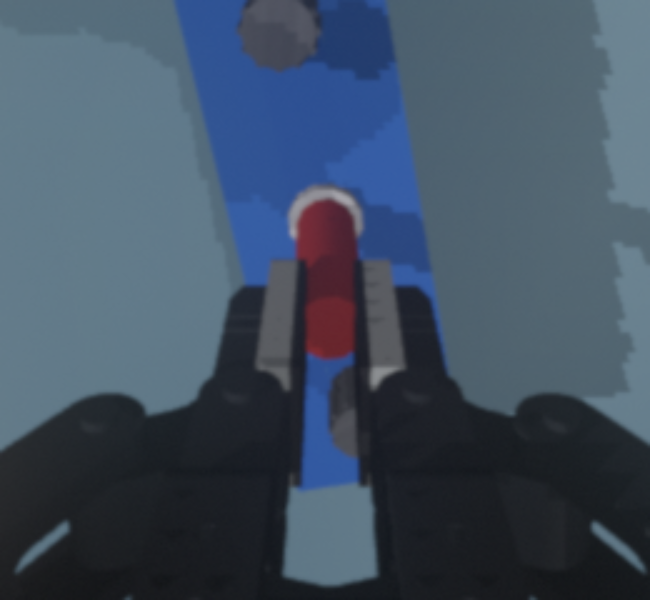

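The pin handle is held between the pads, with its top at about (330,325) in the crop. Next I'll lift it, carry it over and turn it.

```bash
python3 -m crank '{"hand":[255,255,255,255],"translation":[[0.0,0,0],[-0.04,0,0],[-0.085,0,0],[-0.132,0,0]],"dr":[[0,0,0],[0,0,0],[0,0,0],[0,0,0]]}' 80
python3 -m crank '{"hand":[255,255,255,255,255],"translation":[[0,-0.01,-0.04],[0,-0.02,-0.08],[0,-0.03,-0.12],[0,-0.04,-0.16],[0,-0.045,-0.2]],"dr":[[0.145,0,0],[0.29,0,0],[0.435,0,0],[0.58,0,0],[0.725,0,0]]}'
python3 -c "
from h import *
s=sensors.observe();print(s['tool_rot'],s['q'])"
```

```text
time_s: 2.7
position: [0.5296, -0.2486, 0.2039]
tool_rot: [[-0.001, 1.0, 0.0], [0.001, 0.0, -1.0], [-1.0, -0.001, -0.001]]
ft_force: [-0.0, -1.5, -1.4]
grip_width: 0.0078
time_s: 3.2
position: [0.484, -0.0475, 0.2027]
tool_rot: [[0.0, 0.744, -0.668], [-0.0, -0.668, -0.744], [-1.0, 0.0, -0.0]]
ft_force: [0.9, 0.7, -1.1]
grip_width: 0.0079
[[ 2.74526488e-04  7.44188532e-01 -6.67969575e-01]
 [-1.79777446e-05 -6.67969597e-01 -7.44188563e-01]
 [-9.99999962e-01  2.16308059e-04 -1.69996516e-04]] [-1.95843062e+01  1.52437405e+01  8.36705794e+01  4.35464692e-03
  8.10705156e+01  2.23255687e+01]
```

```bash
python3 -m crank '{"hand":[255,255,255,255,255],"translation":[[0,-0.034,-0.024],[0,-0.068,-0.048],[0,-0.102,-0.072],[0,-0.136,-0.096],[0,-0.163,-0.1185]],"dr":[[0.03,0,0],[0.06,0,0],[0.09,0,0],[0.12,0,0],[0.147,0,0]]}'
python3 -m crank '{"hand":[255,255],"translation":[[0,0,0],[0,0,0]],"dr":[[0,0,0],[0,0,0]]}'
python3 - <<'E'
from h import *
c,p,d,s=shoot("wrist","w4");print(s["position"],s["ft_force"],np.round(s["tool_rot"],3).tolist());print(np.round(c["extrinsics"],4).tolist())
E
```

```text
time_s: 3.7
position: [0.4405, 0.1497, 0.2028]
tool_rot: [[0.0, 0.643, -0.766], [0.0, -0.766, -0.643], [-1.0, 0.0, -0.0]]
ft_force: [0.7, -0.2, -0.9]
grip_width: 0.0078
time_s: 3.9
position: [0.4413, 0.1482, 0.2025]
tool_rot: [[0.0, 0.645, -0.764], [-0.0, -0.764, -0.645], [-1.0, 0.0, -0.0]]
ft_force: [-0.0, 0.5, -0.7]
grip_width: 0.0077
[0.44134693 0.14817973 0.20250048] [-0.04437944  0.50827084 -0.66950193] [[0.0, 0.645, -0.764], [-0.0, -0.764, -0.645], [-1.0, 0.0, -0.0]]
[[0.6445, -0.7225, -0.2502, 0.5057], [-0.7646, -0.6087, -0.2118, 0.2026], [0.0008, 0.3278, -0.9447, 0.3763], [0.0, 0.0, 0.0, 1.0]]
```

View pics/w4.png

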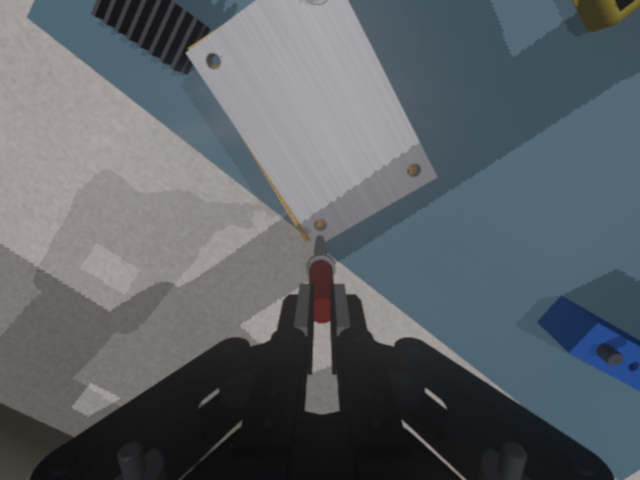

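Pin tip is at about (320,238), just above the pin hole at (320,225). Hole a is at (414,170), b at (213,61).

```bash
python3 - <<'E'
from h import *
c=cams.calibration("wrist");p=cv2.imread("pics/w4.png");d=np.load("pics/w4.npy")
R=np.array(sensors.observe()["tool_rot"])
# plate height by depth
print("plate z",[round(deproj(c,d,*q)[2],4) for q in((250,90),(330,120),(390,170),(300,180))])
T=sensors.observe()["position"]
H={k:onz(c,*q,.12) for k,q in dict(pin=(320,225),a=(414,170),b=(213,61)).items()}
tip=onz(c,320,237.5,.145)
top=onz(c,322,313,.244);col=onz(c,320.5,263,.197)
print(H,"tip",tip,"top",top,"collar",col,"TCP",T)
print("dist",np.linalg.norm(H['pin']-H['a']),np.linalg.norm(H['pin']-H['b']))
dv=H['pin']-tip;print("move tool",R.T@dv)
x=H['a']-H['pin'];y=H['b']-H['pin'];print("plate angle",np.degrees([np.arctan2(x[1],x[0]),np.arctan2(-y[0],y[1])]))
cv2.imwrite("pics/w4c.png",cv2.resize(p[205:345,270:370],None,fx=5,fy=4.2,interpolation=2))
E
```

```text
plate z [np.float64(0.119), np.float64(0.1184), np.float64(0.1201), np.float64(0.119)]
{'pin': array([0.44142983, 0.14905098, 0.12      ]), 'a': array([0.52118382, 0.12254186, 0.12      ]), 'b': array([0.48500368, 0.28155786, 0.12      ])} tip [0.44032786 0.14799969 0.145     ] top [0.44091796 0.14679646 0.244     ] collar [0.4431052  0.14967833 0.197     ] TCP [0.44161815 0.14749509 0.20243794]
dist 0.0840442299309029 0.13948746398704695
move tool [ 0.02499995 -0.00010448 -0.00152031]
plate angle [-18.38609211 -18.20304464]
```

View pics/w4c.png

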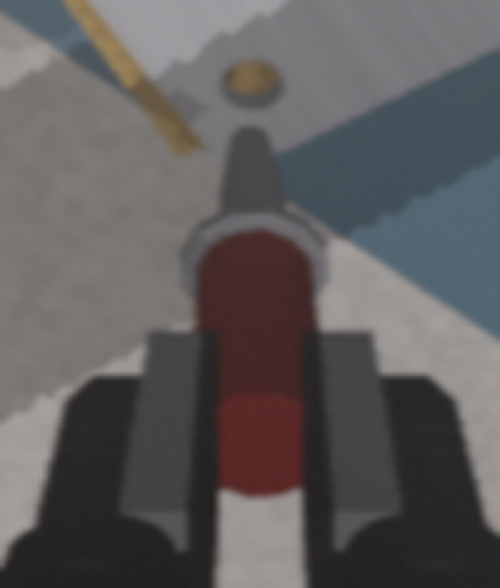

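```bash
python3 -m crank '{"hand":[255,255,255,255,255],"translation":[[0.008,0,-0.0015],[0.016,0,-0.0015],[0.022,0,-0.0015],[0.027,0,-0.0015],[0.03,0,-0.0015]],"dr":[[0,0,0],[0,0,0],[0,0,0],[0,0,0],[0,0,0]]}'
python3 -m crank '{"hand":[255,255,255],"translation":[[0.001,0,0],[0.002,0,0],[0.003,0,0]],"dr":[[0,0,0],[0,0,0],[0,0,0]]}'
```

```text
time_s: 4.45
position: [0.4426, 0.1485, 0.1717]
tool_rot: [[-0.001, 0.643, -0.766], [-0.0, -0.766, -0.643], [-1.0, -0.001, 0.001]]
ft_force: [0.1, 0.2, -0.9]
grip_width: 0.0076
time_s: 4.75
position: [0.4432, 0.1488, 0.1699]
tool_rot: [[0.002, 0.643, -0.766], [0.0, -0.766, -0.643], [-1.0, 0.001, -0.001]]
ft_force: [-0.3, -0.9, 7.3]
grip_width: 0.0076
```

```bash
python3 -m crank '{"hand":[255,255,255],"translation":[[-0.0004,-0.0007,0],[-0.0004,-0.0014,0],[-0.0004,-0.002,0]],"dr":[[0,0,0],[0,0,0],[0,0,0]]}'
python3 -m crank '{"hand":[255,255,255],"translation":[[0,-0.0007,0],[0,-0.0014,0],[0,-0.002,0]],"dr":[[0,0,0],[0,0,0],[0,0,0]]}'
```

```text
time_s: 5.05
position: [0.4417, 0.1502, 0.1701]
tool_rot: [[0.001, 0.643, -0.766], [-0.0, -0.766, -0.643], [-1.0, 0.001, -0.001]]
ft_force: [0.4, -0.6, 2.3]
grip_width: 0.0075
time_s: 5.35
position: [0.4404, 0.1518, 0.1699]
tool_rot: [[0.001, 0.643, -0.766], [-0.0, -0.766, -0.643], [-1.0, 0.001, -0.001]]
ft_force: [1.9, -1.0, 5.6]
grip_width: 0.0075
```

```bash
python3 -m crank '{"hand":[255,255,255],"translation":[[0,-0.0007,0],[0,-0.0014,0],[0,-0.002,0]],"dr":[[0,0,0],[0,0,0],[0,0,0]]}'
python3 -m crank '{"hand":[255,255,255],"translation":[[0,-0.0007,0],[0,-0.0014,0],[0,-0.002,-0.0001]],"dr":[[0,0,0],[0,0,0],[0,0,0]]}'
```

```text
time_s: 5.65
position: [0.439, 0.1533, 0.1699]
tool_rot: [[0.001, 0.643, -0.766], [-0.0, -0.766, -0.643], [-1.0, 0.001, -0.0]]
ft_force: [1.9, -2.7, 5.0]
grip_width: 0.0079
time_s: 5.95
position: [0.4378, 0.1549, 0.1698]
tool_rot: [[0.0, 0.643, -0.766], [-0.0, -0.766, -0.643], [-1.0, 0.0, -0.0]]
ft_force: [2.7, -2.9, 4.9]
grip_width: 0.008
```

```bash
python3 -m crank '{"hand":[255,255,255],"translation":[[0,-0.0007,0],[0,-0.0014,0],[0,-0.002,-0.0001]],"dr":[[0,0,0],[0,0,0],[0,0,0]]}'
python3 -m crank '{"hand":[255,255,255],"translation":[[0,-0.0007,0],[0,-0.0014,0],[0,-0.002,-0.0001]],"dr":[[0,0,0],[0,0,0],[0,0,0]]}'
```

```text
time_s: 6.25
position: [0.4365, 0.1565, 0.1697]
tool_rot: [[0.0, 0.643, -0.766], [-0.0, -0.766, -0.643], [-1.0, 0.0, 0.0]]
ft_force: [2.5, -2.7, 5.4]
grip_width: 0.0081
time_s: 6.55
position: [0.4353, 0.158, 0.1697]
tool_rot: [[0.0, 0.643, -0.766], [-0.0, -0.766, -0.643], [-1.0, 0.0, 0.0]]
ft_force: [3.5, -3.7, 2.7]
grip_width: 0.0078
```

```bash
python3 -m crank '{"hand":[255,255],"translation":[[0.0002,-0.0006,-0.0001],[0.0003,-0.001,-0.0001]],"dr":[[0,0,0],[0,0,0]]}'
python3 -m crank '{"hand":[255,255],"translation":[[0.0002,-0.0006,-0.0001],[0.0003,-0.001,-0.0001]],"dr":[[0,0,0],[0,0,0]]}'
```

```text
time_s: 6.75
position: [0.4349, 0.1588, 0.1695]
tool_rot: [[0.001, 0.643, -0.766], [-0.0, -0.766, -0.643], [-1.0, 0.001, -0.0]]
ft_force: [2.9, -3.5, 4.6]
grip_width: 0.0079
time_s: 6.95
position: [0.4346, 0.1596, 0.1694]
tool_rot: [[0.001, 0.643, -0.766], [-0.001, -0.766, -0.643], [-1.0, 0.001, -0.001]]
ft_force: [4.5, -4.9, 5.5]
grip_width: 0.0078
```

```bash
python3 -m crank '{"hand":[255,255],"translation":[[0,-0.0006,-0.0001],[0,-0.001,-0.0001]],"dr":[[0,0,0],[0,0,0]]}'
python3 -m crank '{"hand":[255,255],"translation":[[0,-0.0006,-0.0001],[0,-0.001,-0.0001]],"dr":[[0,0,0],[0,0,0]]}'
```

```text
time_s: 7.15
position: [0.434, 0.1603, 0.1693]
tool_rot: [[0.001, 0.643, -0.766], [-0.001, -0.766, -0.643], [-1.0, 0.001, -0.001]]
ft_force: [4.0, -4.4, 4.9]
grip_width: 0.0074
time_s: 7.35
position: [0.4334, 0.1612, 0.1693]
tool_rot: [[0.001, 0.643, -0.766], [-0.001, -0.766, -0.643], [-1.0, 0.001, -0.0]]
ft_force: [4.2, -5.4, 4.3]
grip_width: 0.0076
```

```bash
python3 - <<'E'
from h import *
c,p,d,s=shoot("wrist","w5");print(s["position"],s["ft_force"])
cv2.imwrite("pics/w5c.png",cv2.resize(p[0:330,180:450],None,fx=1.8,fy=1.8,interpolation=2))
E
```

```text
[0.43340587 0.16116047 0.1693132 ] [ 4.16617537 -5.39386716  4.26309383]
```

View pics/w5c.png

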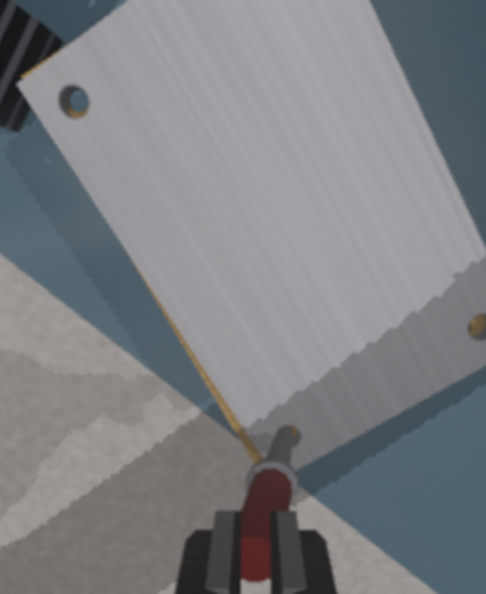

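```bash
python3 - <<'E'
from h import *
def ana(n,c,sx,sy,f,pin,a,b):
    g=lambda q:(sx+q[0]/f,sy+q[1]/f)
    H=[onz(c,*g(q),.1195) for q in(pin,a,b)]
    x=H[1]-H[0];y=H[2]-H[0]
    print(n,np.round(H,4).tolist(),np.linalg.norm(x),np.linalg.norm(y),np.degrees([np.arctan2(x[1],x[0]),np.arctan2(-y[0],y[1])]))
c=cams.calibration("wrist");p=cv2.imread("pics/w5.png")
ana("now",c,180,0,1.8,(290,435),(480,326),(74,101))
hsv=cv2.cvtColor(p,cv2.COLOR_BGR2HSV)
m=cv2.inRange(hsv,(12,90,60),(32,255,255));m[:150]=0;m[:, :240]=0;m[:,330:]=0
pts=[]
for r in range(165,256,6):
    x=np.where(m[r])[0]
    if len(x): pts.append((r,x.min(),x.max()))
print(pts)
# outer (left) edge: flange at z .1095
L=np.array([onz(c,l,r,.1095)[:2] for r,l,h in pts]);P=np.array([onz(c,h+1,r,.1195)[:2] for r,l,h in pts])
for q in(L,P):
    v=cv2.fitLine(q.astype(np.float32),2,0,.01,.01).ravel();a=np.degrees(np.arctan2(v[1],v[0]));print(a, v)
w=cv2.imread("pics/w4.png")
E
```

```text
now [[0.4415, 0.1499, 0.1195], [0.5199, 0.1242, 0.1195], [0.4848, 0.2828, 0.1195]] 0.08246628577533231 0.139822428775457 [-18.17253528 -18.03878209]
[(189, np.int64(281), np.int64(281)), (195, np.int64(285), np.int64(285)), (201, np.int64(288), np.int64(289)), (207, np.int64(292), np.int64(293)), (213, np.int64(295), np.int64(297)), (219, np.int64(299), np.int64(301)), (225, np.int64(302), np.int64(305)), (231, np.int64(306), np.int64(309)), (237, np.int64(310), np.int64(313)), (243, np.int64(315), np.int64(316)), (249, np.int64(318), np.int64(320)), (255, np.int64(321), np.int64(323))]
69.49409 [0.35030404 0.93663603 0.43163747 0.17915395]
70.84361 [0.32814765 0.94462645 0.43566716 0.17927817]
```

The plate has hardly moved. The pin tilted about 12° in the compliant fingers, with its tip lagging. I'll lean the tool to stand the pin upright under load, raise the grip, and go on pushing.

```bash
python3 -m crank '{"hand":[255,255,255,255],"translation":[[-0.0002,0.003,0],[-0.0005,0.006,0],[-0.0009,0.009,0],[-0.0012,0.012,0]],"dr":[[0,0,-0.05],[0,0,-0.1],[0,0,-0.15],[0,0,-0.2]]}' 120
python3 - <<'E'
from h import *
c,p,d,s=shoot("wrist","w6");print(s["position"],s["ft_force"],s["grip_width"])
cv2.imwrite("pics/w6c.png",cv2.resize(p[0:330,180:450],None,fx=1.8,fy=1.8,interpolation=2))
E
```

```text
time_s: 7.8
position: [0.4408, 0.1522, 0.1704]
tool_rot: [[-0.129, 0.63, -0.766], [0.154, -0.75, -0.643], [-0.98, -0.201, -0.0]]
ft_force: [2.6, -3.5, 0.6]
grip_width: 0.0054
[0.44081822 0.1522342  0.17042146] [ 2.5817953  -3.47914813  0.56428841] 0.005421355141894049
```

View pics/w6c.png

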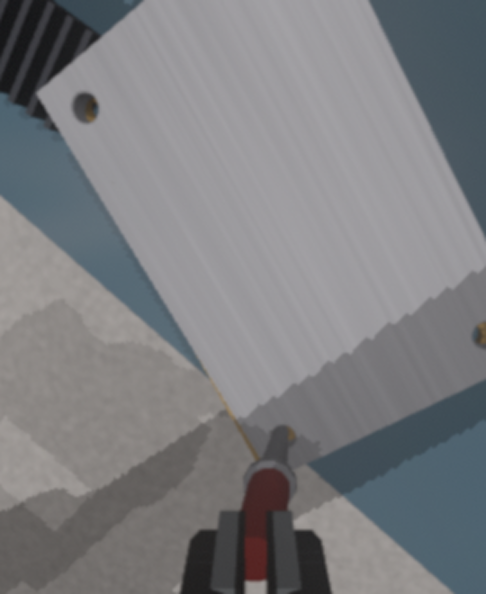

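The pin now stands nearly upright under load and the brass sliver at the left edge looks narrower. I'll keep pushing along (0.2,-0.98) in tool axes.

```bash
python3 -m crank '{"hand":[255,255,255],"translation":[[0.0005,-0.0007,0],[0.0006,-0.0013,0],[0.0007,-0.0019,0]],"dr":[[0,0,0],[0,0,0],[0,0,0]]}'
python3 -m crank '{"hand":[255,255,255],"translation":[[0.0001,-0.0007,0],[0.0003,-0.0013,0],[0.0004,-0.002,0]],"dr":[[0,0,0],[0,0,0],[0,0,0]]}'
python3 -m crank '{"hand":[255,255,255],"translation":[[0.0001,-0.0007,0],[0.0003,-0.0013,0],[0.0004,-0.002,-0.0001]],"dr":[[0,0,0],[0,0,0],[0,0,0]]}'
python3 - <<'E'
from h import *
c,p,d,s=shoot("wrist","w7")
hsv=cv2.cvtColor(p,cv2.COLOR_BGR2HSV)
m=cv2.inRange(hsv,(12,90,60),(32,255,255));m[:150]=0;m[:, :240]=0;m[:,330:]=0
print([(r,x.min(),x.max()) for r in range(165,270,8) if len(x:=np.where(m[r])[0])])
E
```

```text
time_s: 8.15
position: [0.4403, 0.1534, 0.1703]
tool_rot: [[-0.125, 0.631, -0.766], [0.151, -0.751, -0.643], [-0.98, -0.197, -0.001]]
ft_force: [5.2, -5.2, 6.0]
grip_width: 0.0055
time_s: 8.45
position: [0.4379, 0.1554, 0.1698]
tool_rot: [[-0.128, 0.63, -0.766], [0.152, -0.75, -0.643], [-0.98, -0.199, 0.0]]
ft_force: [3.3, -3.6, 1.8]
grip_width: 0.0054
time_s: 8.75
position: [0.4367, 0.157, 0.1698]
tool_rot: [[-0.128, 0.63, -0.766], [0.152, -0.75, -0.643], [-0.98, -0.199, 0.0]]
ft_force: [3.3, -4.4, 0.6]
grip_width: 0.0056
[]
```

```bash
python3 -m crank '{"hand":[255,255],"translation":[[0.0005,-0.0005,0],[0.0008,-0.001,0]],"dr":[[0,0,0],[0,0,0]]}'
python3 -m crank '{"hand":[255,255],"translation":[[0.0002,-0.0005,0],[0.0004,-0.001,0]],"dr":[[0,0,0],[0,0,0]]}'
```

```text
time_s: 9.0
position: [0.4366, 0.1576, 0.1696]
tool_rot: [[-0.126, 0.631, -0.766], [0.152, -0.751, -0.643], [-0.98, -0.197, -0.001]]
ft_force: [4.2, -6.3, 2.5]
grip_width: 0.0054
time_s: 9.2
position: [0.4362, 0.1583, 0.1696]
tool_rot: [[-0.126, 0.631, -0.766], [0.151, -0.751, -0.643], [-0.98, -0.197, -0.001]]
ft_force: [5.0, -5.7, 3.2]
grip_width: 0.0053
```

```bash
cat >> h.py <<'E'
def angle(c,p,z=.1195,piv=np.array([.5652,.2556])):
    out=[]
    T=np.linalg.inv(np.array(c["extrinsics"]));f=K(c);th=np.radians(-20)
    for nm,l in(("b",(-.084,0)),("a",(0,-.14))):
        w=piv+np.array([[np.cos(th),-np.sin(th)],[np.sin(th),np.cos(th)]])@l
        q=T@[*w,z,1];u,v=c["cx"]+f*q[0]/q[2],c["cy"]+f*q[1]/q[2]
        r=22;x0,y0=int(u-r),int(v-r);g=p[max(y0,0):y0+2*r,max(x0,0):x0+2*r].astype(float)
        if g.size==0:continue
        df=np.abs(g-np.median(g.reshape(-1,3),0)).max(2)>28
        n,lab,st,ce=cv2.connectedComponentsWithStats(df.astype(np.uint8))
        for i in range(1,n):
            if 40<st[i,4]<500 and st[i,0]>0 and st[i,1]>0 and st[i,0]+st[i,2]<g.shape[1] and st[i,1]+st[i,3]<g.shape[0]:
                uu,vv=st[i,0]+st[i,2]/2-.5+max(x0,0),st[i,1]+st[i,3]/2-.5+max(y0,0)
                h=onz(c,uu,vv,z)[:2];e=h-piv
                out.append((nm,uu,vv,st[i].tolist(),np.round(h,4).tolist(),round(float(np.linalg.norm(e)),4),round(float(np.degrees(np.arctan2(e[1],e[0])-np.arctan2(l[1],l[0])))%360-360,2)))
    return out
E
python3 - <<'E'
from h import *
c,p,d,s=shoot("wrist","w8");print(s["ft_force"],s["position"]);print(*angle(c,p),sep="\n")
E
```

```text
[ 5.00267891 -5.70087886  3.24472733] [0.43620156 0.15830503 0.16963395]
('b', np.float64(234.0), np.float64(53.5), [12, 11, 15, 18, 222], [0.4863, 0.2868], 0.0848, -21.6)
('a', np.float64(453.0), np.float64(192.0), [8, 18, 17, 15, 193], [0.5137, 0.1258], 0.1397, -21.63)
```

```bash
python3 -m crank '{"hand":[255,255],"translation":[[0.0005,0.0001,0],[0.001,0.0002,0]],"dr":[[0,0,0],[0,0,0]]}'
```

```text
time_s: 9.45
position: [0.4363, 0.1584, 0.1688]
tool_rot: [[-0.125, 0.631, -0.766], [0.151, -0.751, -0.643], [-0.981, -0.197, -0.002]]
ft_force: [4.8, -5.6, 3.5]
grip_width: 0.0053
```

```bash
python3 -m crank '{"hand":[255,255],"translation":[[0.001,0.0002,0],[0.002,0.0004,0]],"dr":[[0,0,0],[0,0,0]]}'
python3 -m crank '{"hand":[255,255],"translation":[[0.0007,0.0002,0],[0.0015,0.0003,0]],"dr":[[0,0,0],[0,0,0]]}'
```

```text
time_s: 9.65
position: [0.4363, 0.1583, 0.1666]
tool_rot: [[-0.125, 0.631, -0.766], [0.151, -0.751, -0.643], [-0.981, -0.196, -0.001]]
ft_force: [4.2, -4.4, 3.5]
grip_width: 0.0058
time_s: 9.85
position: [0.4363, 0.1582, 0.1651]
tool_rot: [[-0.125, 0.631, -0.766], [0.151, -0.751, -0.643], [-0.981, -0.196, -0.001]]
ft_force: [4.8, -5.6, 3.5]
grip_width: 0.0055
```

The pin's point has entered the flange hole: 5 mm deeper with no rise in force. I'll take out the lean around the grasp point while going down.

```bash
python3 -m crank '{"hand":[255,255,255,255],"translation":[[0.001,0.0012,0],[0.002,0.0023,0],[0.0028,0.0035,0],[0.0037,0.0046,0]],"dr":[[0,0,0.05],[0,0,0.1],[0,0,0.15],[0,0,0.2]]}'
python3 - <<'E'
from h import *
c,p,d,s=shoot("wrist","w9");print(s["ft_force"],s["position"]);print(*angle(c,p),sep="\n")
E
```

```text
time_s: 10.25
position: [0.4366, 0.1564, 0.1596]
tool_rot: [[-0.002, 0.643, -0.766], [0.0, -0.766, -0.643], [-1.0, -0.001, 0.001]]
ft_force: [-0.0, 0.7, -1.3]
grip_width: 0.0054
[-0.01289689  0.68190062 -1.26349566] [0.43659458 0.15637676 0.15960778]
('b', np.float64(201.0), np.float64(44.5), [9, 10, 19, 20, 302], [0.4861, 0.2871], 0.0852, -21.73)
('a', np.float64(434.5), np.float64(188.0), [9, 17, 16, 15, 181], [0.5139, 0.1262], 0.1392, -21.63)
```

```bash
python3 -m crank '{"hand":[255,255,255,255],"translation":[[0.002,0,0],[0.004,0,0],[0.006,0,0],[0.008,0,0]],"dr":[[0,0,0],[0,0,0],[0,0,0],[0,0,0]]}'
python3 -m crank '{"hand":[255,255,255],"translation":[[0.0015,0,0],[0.003,0,0],[0.004,0,0]],"dr":[[0,0,0],[0,0,0],[0,0,0]]}'
```

```text
time_s: 10.7
position: [0.4378, 0.1557, 0.1518]
tool_rot: [[-0.001, 0.643, -0.766], [0.001, -0.766, -0.643], [-1.0, -0.001, 0.0]]
ft_force: [-0.3, 1.2, -0.1]
grip_width: 0.005
time_s: 11.0
position: [0.4378, 0.1558, 0.148]
tool_rot: [[-0.0, 0.643, -0.766], [0.0, -0.766, -0.643], [-1.0, -0.0, 0.0]]
ft_force: [0.1, 1.4, -0.2]
grip_width: 0.0057
```

```bash
python3 -m crank '{"hand":[255,255,255,255],"translation":[[0.0015,0,0],[0.003,0,0],[0.0045,0,0],[0.006,0,0]],"dr":[[0,0,0],[0,0,0],[0,0,0],[0,0,0]]}'
python3 -m crank '{"hand":[255,255,255,255],"translation":[[0.0015,0,0],[0.003,0,0],[0.0045,0,0],[0.006,0,0]],"dr":[[0,0,0],[0,0,0],[0,0,0],[0,0,0]]}'
```

```text
time_s: 11.4
position: [0.4378, 0.1558, 0.142]
tool_rot: [[-0.0, 0.643, -0.766], [0.0, -0.766, -0.643], [-1.0, -0.0, -0.0]]
ft_force: [-0.8, 0.4, -0.5]
grip_width: 0.0053
time_s: 11.8
position: [0.4378, 0.1558, 0.136]
tool_rot: [[-0.0, 0.643, -0.766], [0.0, -0.766, -0.643], [-1.0, -0.0, -0.0]]
ft_force: [-1.6, 1.1, 0.0]
grip_width: 0.0056
```

Smooth. Final approach to the collar in small steps.

```bash
python3 -m crank '{"hand":[255,255,255,255],"translation":[[0.001,0,0],[0.002,0,0],[0.003,0,0],[0.004,0,0]],"dr":[[0,0,0],[0,0,0],[0,0,0],[0,0,0]]}'
python3 -m crank '{"hand":[255,255],"translation":[[0.0007,0,0],[0.0014,0,0]],"dr":[[0,0,0],[0,0,0]]}'
python3 -m crank '{"hand":[255,255],"translation":[[0.0006,0,0],[0.0012,0,0]],"dr":[[0,0,0],[0,0,0]]}'
```

```text
time_s: 12.2
position: [0.4378, 0.1558, 0.1321]
tool_rot: [[0.0, 0.643, -0.766], [0.0, -0.766, -0.643], [-1.0, 0.0, -0.0]]
ft_force: [-1.0, 1.8, 1.1]
grip_width: 0.0053
time_s: 12.4
position: [0.4379, 0.1558, 0.1307]
tool_rot: [[0.0, 0.643, -0.766], [0.0, -0.766, -0.643], [-1.0, -0.0, -0.0]]
ft_force: [-0.9, 2.3, 1.6]
grip_width: 0.0053
time_s: 12.6
position: [0.4383, 0.156, 0.1302]
tool_rot: [[0.002, 0.643, -0.766], [0.0, -0.766, -0.643], [-1.0, 0.001, -0.002]]
ft_force: [-3.5, 2.1, 11.6]
grip_width: 0.0054
```

```bash
python3 -m crank '{"hand":[255,255,255],"translation":[[0.0003,0,0],[0.0005,0,0],[0.0005,0,0]],"dr":[[0,0,0],[0,0,0],[0,0,0]]}'
```

```text
time_s: 12.9
position: [0.4385, 0.156, 0.1302]
tool_rot: [[0.003, 0.643, -0.766], [0.001, -0.766, -0.643], [-1.0, 0.001, -0.002]]
ft_force: [-2.8, 2.4, 11.3]
grip_width: 0.0053
```

```bash
python3 -m crank '{"hand":[255,255,255],"translation":[[0.0004,0,0],[0.0008,0,0],[0.0008,0,0]],"dr":[[0,0,0],[0,0,0],[0,0,0]]}'
python3 - <<'E'
from h import *
c,p,d,s=shoot("wrist","w10");print(s["ft_force"],s["position"]);print(*angle(c,p),sep="\n")
a,b=shoot("side","s10"),shoot("scene","c10")
i=cv2.resize(a[1][240:340,300:420],None,fx=3.3,fy=4,interpolation=2)
j=cv2.resize(b[1][150:250,370:490],None,fx=3.3,fy=4,interpolation=2)
cv2.imwrite("pics/ij.png",np.hstack([i,j]))
E
```

```text
time_s: 13.2
position: [0.439, 0.1561, 0.1301]
tool_rot: [[0.004, 0.643, -0.766], [0.001, -0.766, -0.643], [-1.0, 0.002, -0.004]]
ft_force: [-3.3, 2.0, 17.2]
grip_width: 0.0057
[-3.34523768  1.99818898 17.20671796] [0.43898271 0.15609626 0.13009505]
('b', np.float64(177.5), np.float64(37.0), [7, 7, 22, 25, 411], [0.486, 0.287], 0.0852, -21.61)
('a', np.float64(447.5), np.float64(202.0), [7, 17, 18, 17, 230], [0.5138, 0.1259], 0.1395, -21.61)
```

View pics/ij.png

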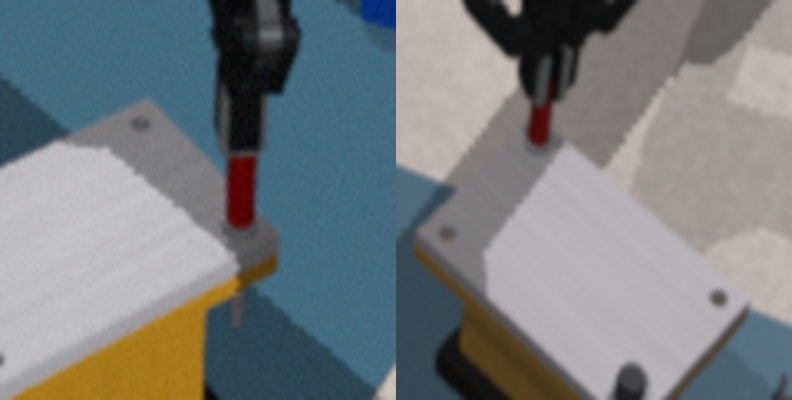

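```bash
python3 - <<'E'
from h import *
A,B=cams.calibration("side"),cams.calibration("scene")
for n,p,q in(("fingertip",(240,154),(545,97)),("collar",(240,228),(538,142))):
    u=(300+p[0]/3.3,240+p[1]/4);v=(370+(q[0]-396)/3.3,150+q[1]/4)
    print(n,u,v,tri(A,u,B,v))
d=np.load("pics/s10.npy")
for r in range(270,302,4):print(r,np.round(deproj(A,d,373,r),4),end=";")
print(sensors.observe()["position"])
E
```

```text
fingertip (372.72727272727275, 278.5) (415.1515151515151, 174.25) (array([0.4370994 , 0.1578784 , 0.15657629]), np.float64(0.0043228032732501075))
collar (372.72727272727275, 297.0) (413.030303030303, 185.5) (array([0.435444  , 0.1572516 , 0.11987627]), np.float64(0.004120826349046673))
270 [0.4297 0.1684 0.1844];274 [0.4296 0.1678 0.1765];278 [0.4322 0.1625 0.1643];282 [0.4338 0.1589 0.1535];286 [0.4338 0.1582 0.1451];290 [0.433 0.159 0.138];294 [0.4322 0.1595 0.1306];298 [0.4301 0.1626 0.1256];[0.43898799 0.15608265 0.13013884]
```

```bash
python3 - <<'E'
from h import *
c=dict(cams.calibration("wrist"));s=sensors.observe();T=np.eye(4);T[:3,:3]=s["tool_rot"];T[:3,3]=s["position"]
c["extrinsics"]=np.linalg.inv(T)@np.array(c["extrinsics"])  # camera->tool
for f,us in(("w3",[(304,287),(304,295),(304,310),(304,324),(342,287),(342,300)]),("w20",[(243,295),(243,310),(235,330),(235,345),(398,295),(403,310),(410,340)])):
    d=np.load(f"pics/{f}.npy")
    for q in us: print(f,q,np.round(deproj(c,d,*q),4))
E
```

```text
w3 (304, 287) [-0.0384 -0.0081 -0.0106]
w3 (304, 295) [-0.0451 -0.0077 -0.0104]
w3 (304, 310) [-0.0575 -0.0071 -0.0107]
w3 (304, 324) [-0.0671 -0.0066 -0.0108]
w3 (342, 287) [-0.039   0.0091 -0.011 ]
w3 (342, 300) [-0.0501  0.0085 -0.0108]
w20 (243, 295) [-0.0466 -0.0339 -0.0112]
w20 (243, 310) [-0.0542 -0.0324 -0.0086]
w20 (235, 330) [-0.0666 -0.0327 -0.0078]
w20 (235, 345) [-0.0675 -0.033  -0.0017]
w20 (398, 295) [-0.0451  0.0332 -0.0103]
w20 (403, 310) [-0.0568  0.0327 -0.0102]
w20 (410, 340) [-0.0708  0.0323 -0.0064]
```

Pin home: collar on the plate, point showing under the flange, 17 N press, plate angle -21.6° by both holes. The finger ends sit about 30 mm behind the reported TCP, so I'll grip the bolts lower. Now I'll unload and release.

```bash
python3 -m crank '{"hand":[255,255,180,120,120],"translation":[[-0.0008,-0.0008,0],[-0.0015,-0.001,0],[-0.0015,-0.001,0],[-0.0015,-0.001,0],[-0.0015,-0.001,0]],"dr":[[0,0,0],[0,0,0],[0,0,0],[0,0,0],[0,0,0]]}'
python3 -m crank '{"hand":[120,120,120,120,120],"translation":[[0,0,0],[-0.01,0,0],[-0.03,0,0],[-0.055,0,0],[-0.08,0,0]],"dr":[[0,0,0],[0,0,0],[0,0,0],[0,0,0],[0,0,0]]}'
```

```text
time_s: 13.85
position: [0.437, 0.1565, 0.1294]
tool_rot: [[-0.001, 0.643, -0.766], [-0.0, -0.766, -0.643], [-1.0, -0.0, 0.001]]
ft_force: [0.3, -0.6, -0.2]
grip_width: 0.045
time_s: 14.35
position: [0.4371, 0.1566, 0.2113]
tool_rot: [[0.0, 0.643, -0.766], [0.0, -0.766, -0.643], [-1.0, 0.0, -0.0]]
ft_force: [-0.3, 0.3, 0.4]
grip_width: 0.0452
```

```bash
python3 -m crank '{"hand":[90,90,90,90],"translation":[[0,0.0406,0.0204],[0,0.0812,0.0408],[0,0.1218,0.0612],[0,0.1625,0.0815]],"dr":[[-0.131,0,0],[-0.262,0,0],[-0.392,0,0],[-0.523,0,0]]}'
python3 -m crank '{"hand":[90,90,90,90,90],"translation":[[0.01,0.023,0.035],[0.03,0.046,0.07],[0.05,0.069,0.105],[0.07,0.09,0.138],[0.085,0.1,0.152]],"dr":[[-0.12,0,0],[-0.24,0,0],[-0.36,0,0],[-0.47,0,0],[-0.523,0,0]]}'
python3 -m crank '{"hand":[90,90],"translation":[[0,0,0],[0,0,0]],"dr":[[0,0,0],[0,0,0]]}'
python3 - <<'E'
from h import *
c,p,d,s=shoot("wrist","w11");print(s["position"],np.round(s["tool_rot"],3).tolist())
g=p.max(2).astype(int);hsv=cv2.cvtColor(p,cv2.COLOR_BGR2HSV)
m=cv2.inRange(hsv,(108,110,50),(128,255,255))
k=max(cv2.findContours(m,0,2)[0],key=cv2.contourArea);print(cv2.boundingRect(k),cv2.minAreaRect(k))
z=np.zeros_like(m);cv2.drawContours(z,[cv2.convexHull(k)],0,255,-1)
q=((p.max(2)-p.min(2).astype(int)<25)&(z>0)).astype(np.uint8)
n,lab,st,ce=cv2.connectedComponentsWithStats(q)
for i in range(1,n):
    if st[i,4]>80:
        x,y,w,h,_=st[i];print(st[i],"top",onz(c,x+w/2-.5,y+h-w/2-.5,.08))
E
```

```text
time_s: 14.75
position: [0.4787, -0.0175, 0.2106]
tool_rot: [[0.001, 0.937, -0.348], [-0.0, -0.348, -0.937], [-1.0, 0.001, -0.0]]
ft_force: [0.5, 0.6, -0.5]
grip_width: 0.055
time_s: 15.25
position: [0.5184, -0.1966, 0.124]
tool_rot: [[-0.0, 0.987, 0.162], [-0.0, 0.162, -0.987], [-1.0, -0.0, 0.0]]
ft_force: [-0.1, 0.9, 0.1]
grip_width: 0.0553
time_s: 15.45
position: [0.5183, -0.1932, 0.1253]
tool_rot: [[-0.0, 0.987, 0.159], [0.0, 0.159, -0.987], [-1.0, 0.0, -0.0]]
ft_force: [1.0, 0.3, 0.4]
grip_width: 0.0553
[ 0.51826626 -0.19320465  0.12529549] [[-0.0, 0.987, 0.159], [0.0, 0.159, -0.987], [-1.0, 0.0, -0.0]]
(290, 190, 64, 192) ((323.8655700683594, 285.50518798828125), (191.39695739746094, 62.41539764404297), 87.79740142822266)
[312 237  21  26 436] top [ 0.51928287 -0.20006673  0.08      ]
[317 348  19  27 428] top [ 0.53809103 -0.29649831  0.08      ]
```

No more views remain, so I go on numerically. Bolt at (0.5193,-0.2001) means a tool z shift of +7 mm, then down with force checks.

```bash
python3 -m crank '{"hand":[110,110,110,110,110],"translation":[[0.03,0,0.007],[0.055,0,0.007],[0.072,0,0.007],[0.08,0,0.007],[0.085,0,0.007]],"dr":[[0,0,0],[0,0,0],[0,0,0],[0,0,0],[0,0,0]]}' 60
python3 - <<'E'
from h import *
c,p,d,s=shoot("wrist","w12");T=np.eye(4);T[:3,:3]=s["tool_rot"];T[:3,3]=s["position"];t=dict(c);t["extrinsics"]=np.linalg.inv(T)@np.array(c["extrinsics"])
print(s["position"],s["ft_force"])
for r in range(215,300,8):
    print(r,[np.round(deproj(t,d,u,r),3).tolist() for u in(250,321,390)])
E
```

```text
time_s: 16.0
position: [0.5198, -0.1997, 0.0403]
tool_rot: [[0.001, 0.987, 0.161], [-0.001, 0.161, -0.987], [-1.0, 0.001, 0.001]]
ft_force: [0.7, 0.4, 0.4]
grip_width: 0.0488
[ 0.51979307 -0.19973598  0.04033137] [0.73720777 0.42042277 0.42924952]
215 [[0.04, -0.048, -0.022], [0.021, -0.001, -0.027], [0.039, 0.045, -0.022]]
223 [[0.038, -0.048, -0.017], [0.004, -0.001, -0.028], [0.04, 0.045, -0.016]]
231 [[0.04, -0.049, -0.011], [-0.01, -0.001, -0.028], [0.039, 0.046, -0.011]]
239 [[0.039, -0.049, -0.005], [-0.02, -0.001, -0.027], [0.04, 0.046, -0.005]]
247 [[0.039, -0.049, 0.001], [-0.022, -0.001, -0.024], [0.039, 0.046, 0.001]]
255 [[0.04, -0.05, 0.007], [-0.021, -0.001, -0.019], [0.04, 0.047, 0.007]]
263 [[0.039, -0.05, 0.013], [-0.022, -0.001, -0.015], [0.04, 0.047, 0.013]]
271 [[0.039, -0.051, 0.019], [-0.021, -0.001, -0.01], [0.039, 0.048, 0.019]]
279 [[0.039, -0.051, 0.025], [-0.021, -0.001, -0.006], [0.039, 0.048, 0.025]]
287 [[0.039, -0.051, 0.031], [-0.028, -0.001, -0.005], [0.039, 0.048, 0.031]]
295 [[0.04, -0.052, 0.038], [-0.036, -0.001, -0.005], [-0.045, 0.029, -0.011]]
```

```bash
python3 -m crank '{"hand":[110,110,110],"translation":[[0.002,-0.001,0.003],[0.004,-0.001,0.003],[0.005,-0.001,0.003]],"dr":[[0,0,0],[0,0,0],[0,0,0]]}' 60
python3 -m crank '{"hand":[180,220,255,255,255],"translation":[[0,0,0],[0,0,0],[0,0,0],[0,0,0],[0,0,0]],"dr":[[0,0,0],[0,0,0],[0,0,0],[0,0,0],[0,0,0]]}' 60
python3 - <<'E'
from h import *
c,p,d,s=shoot("wrist","w13");T=np.eye(4);T[:3,:3]=s["tool_rot"];T[:3,3]=s["position"];t=dict(c);t["extrinsics"]=np.linalg.inv(T)@np.array(c["extrinsics"])
print(s["position"],s["ft_force"],s["grip_width"])
for r in range(255,345,6):
    print(r,[np.round(deproj(t,d,u,r),3).tolist() for u in(304,310,321,332,340)])
E
```

```text
time_s: 16.35
position: [0.5191, -0.2037, 0.0351]
tool_rot: [[0.001, 0.987, 0.16], [-0.0, 0.16, -0.987], [-1.0, 0.001, 0.001]]
ft_force: [-0.5, -0.2, 0.4]
grip_width: 0.0485
time_s: 16.85
position: [0.5191, -0.2036, 0.035]
tool_rot: [[0.0, 0.987, 0.161], [-0.0, 0.161, -0.987], [-1.0, 0.0, 0.0]]
ft_force: [-0.6, -0.5, 4.7]
grip_width: 0.0121
[ 0.51905935 -0.20356064  0.03503556] [-0.62710496 -0.54898612  4.65626555] 0.012111967458327273
255 [[-0.025, -0.009, -0.021], [-0.027, -0.006, -0.022], [-0.025, -0.001, -0.021], [-0.026, 0.005, -0.021], [-0.026, 0.008, -0.021]]
261 [[-0.027, -0.009, -0.018], [-0.027, -0.006, -0.018], [-0.027, -0.001, -0.018], [-0.026, 0.005, -0.018], [-0.026, 0.008, -0.018]]
267 [[-0.026, -0.009, -0.015], [-0.026, -0.006, -0.015], [-0.027, -0.001, -0.015], [-0.026, 0.005, -0.015], [-0.026, 0.009, -0.015]]
273 [[-0.026, -0.009, -0.012], [-0.026, -0.006, -0.012], [-0.026, -0.001, -0.012], [-0.026, 0.005, -0.012], [-0.026, 0.009, -0.012]]
279 [[-0.027, -0.009, -0.009], [-0.026, -0.006, -0.008], [-0.026, -0.001, -0.009], [-0.027, 0.005, -0.009], [-0.025, 0.009, -0.0
[... 606 characters left out ...]
-0.003], [-0.045, 0.004, -0.003], [-0.056, 0.007, -0.011]]
315 [[-0.061, -0.007, -0.011], [-0.044, -0.006, 0.0], [-0.045, -0.001, -0.0], [-0.044, 0.004, -0.0], [-0.062, 0.007, -0.011]]
321 [[-0.065, -0.007, -0.011], [-0.045, -0.006, 0.003], [-0.044, -0.001, 0.003], [-0.044, 0.004, 0.003], [-0.065, 0.007, -0.011]]
327 [[-0.067, -0.007, -0.01], [-0.026, -0.006, 0.019], [-0.025, -0.001, 0.02], [-0.026, 0.005, 0.019], [-0.068, 0.006, -0.01]]
333 [[-0.07, -0.007, -0.009], [-0.027, -0.006, 0.022], [-0.027, -0.001, 0.022], [-0.026, 0.005, 0.023], [-0.069, 0.006, -0.008]]
339 [[-0.068, -0.007, -0.005], [-0.026, -0.007, 0.026], [-0.026, -0.001, 0.027], [-0.026, 0.005, 0.027], [-0.069, 0.006, -0.005]]
```

Bolt gripped, with about 10 mm of its head between the pads. Lifting and moving over hole a.

```bash
python3 -m crank '{"hand":[255,255,255,255,255],"translation":[[-0.025,0,0],[-0.06,0,0],[-0.1,0.003,-0.02],[-0.115,0.009,-0.06],[-0.117,0.0154,-0.103]],"dr":[[0,0,0],[0,0,0],[0,0,0],[0,0,0],[0,0,0]]}' 80
python3 -m crank '{"hand":[255,255,255,255,255],"translation":[[0,0.007,-0.046],[0,0.014,-0.092],[0,0.021,-0.138],[0,0.028,-0.184],[0,0.0331,-0.2215]],"dr":[[0,0,0],[0,0,0],[0,0,0],[0,0,0],[0,0,0]]}'
python3 -m crank '{"hand":[255,255],"translation":[[0,0,0],[0,0,0]],"dr":[[0,0,0],[0,0,0]]}'
python3 - <<'E'
from h import *
c,p,d,s=shoot("wrist","w14");T=np.eye(4);T[:3,:3]=s["tool_rot"];T[:3,3]=s["position"];t=dict(c);t["extrinsics"]=np.linalg.inv(T)@np.array(c["extrinsics"])
print(s["position"],s["ft_force"],s["grip_width"]);print(*angle(c,p),sep="\n")
for r in range(235,330,5):
    print(r,[np.round(deproj(t,d,u,r),3).tolist() for u in(318,321)],p[r,321],end="\n")
E
```

```text
time_s: 17.4
position: [0.5183, -0.0991, 0.1537]
tool_rot: [[0.004, 0.987, 0.159], [-0.002, 0.159, -0.987], [-1.0, 0.004, 0.002]]
ft_force: [0.3, 0.9, -1.0]
grip_width: 0.0114
time_s: 17.9
position: [0.514, 0.127, 0.1515]
tool_rot: [[-0.0, 0.987, 0.162], [0.0, 0.162, -0.987], [-1.0, -0.0, -0.0]]
ft_force: [0.1, -0.3, -0.1]
grip_width: 0.0114
time_s: 18.1
position: [0.5144, 0.125, 0.1514]
tool_rot: [[-0.001, 0.987, 0.162], [-0.0, 0.162, -0.987], [-1.0, -0.001, 0.0]]
ft_force: [-0.6, 0.9, -0.8]
grip_width: 0.0113
[0.51435438 0.12503831 0.15137946] [-0.60023615  0.94005929 -0.76878578] 0.011338142871828497
('b', np.float64(322.0), np.float64(248.5), [19, 242, 15, 14, 162], [0.514, 0.1262], 0.1392, -291.57)
('a', np.float64(322.0), np.float64(248.5), [11, 12, 15, 14, 162], [0.514, 0.1262], 0.1392, -21.57)
235 [[0.03, -0.003, -0.011], [0.032, -0.001, -0.011]] [133 130 130]
240 [[0.032, -0.003, -0.007], [0.032, -0.001, -0.007]] [131 128 128]
245 [[0.049, -0.003, 0.003], [0.15, -0.001, 0.043]] [79 80 77]
250 [[0.041, -0.003, 0.004], [0.043, -0.001, 0.004]] [71 78 83]
255 [[0.033, -0.003, 0.
[... 281 characters left out ...]
5, -0.001, -0.005]] [73 69 69]
280 [[-0.028, -0.002, -0.009], [-0.028, -0.001, -0.009]] [47 44 40]
285 [[-0.033, -0.002, -0.009], [-0.034, -0.001, -0.009]] [46 42 39]
290 [[-0.037, -0.002, -0.008], [-0.037, -0.001, -0.009]] [45 42 38]
295 [[-0.042, -0.002, -0.009], [-0.043, -0.001, -0.009]] [44 41 38]
300 [[-0.044, -0.002, -0.007], [-0.044, -0.001, -0.007]] [52 48 45]
305 [[-0.043, -0.002, -0.004], [-0.044, -0.001, -0.005]] [51 48 45]
310 [[-0.044, -0.002, -0.002], [-0.044, -0.001, -0.002]] [52 47 44]
315 [[-0.044, -0.002, 0.0], [-0.044, -0.001, 0.0]] [51 48 44]
320 [[-0.043, -0.002, 0.004], [-0.044, -0.001, 0.003]] [50 47 43]
325 [[-0.044, -0.002, 0.006], [-0.044, -0.001, 0.006]] [61 56 52]
```

Bolt and hole a agree within about 1 mm in the tool frame (both at z ≈ -0.001). Inserting.

```bash
python3 -m crank '{"hand":[255,255,255,255,255],"translation":[[0.01,0,0],[0.02,0,0],[0.027,0,0],[0.029,0,0],[0.031,0,0]],"dr":[[0,0,0],[0,0,0],[0,0,0],[0,0,0],[0,0,0]]}'
python3 -m crank '{"hand":[255,255,255],"translation":[[0.0015,0,0],[0.003,0,0],[0.0045,0,0]],"dr":[[0,0,0],[0,0,0],[0,0,0]]}'
```

```text
time_s: 18.65
position: [0.5147, 0.1243, 0.1204]
tool_rot: [[-0.0, 0.987, 0.16], [0.0, 0.16, -0.987], [-1.0, -0.0, -0.0]]
ft_force: [-0.9, -0.7, -0.3]
grip_width: 0.0114
time_s: 18.95
position: [0.5147, 0.1246, 0.1163]
tool_rot: [[0.0, 0.987, 0.161], [-0.0, 0.161, -0.987], [-1.0, 0.0, 0.0]]
ft_force: [1.0, -0.7, 0.9]
grip_width: 0.0113
```

In the hole (6 mm below first contact height, no force). Continuing down.

```bash
python3 -m crank '{"hand":[255,255,255,255,255],"translation":[[0.002,0,0],[0.004,0,0],[0.006,0,0],[0.008,0,0],[0.01,0,0]],"dr":[[0,0,0],[0,0,0],[0,0,0],[0,0,0],[0,0,0]]}'
python3 -m crank '{"hand":[255,255,255,255,255],"translation":[[0.002,0,0],[0.004,0,0],[0.006,0,0],[0.008,0,0],[0.01,0,0]],"dr":[[0,0,0],[0,0,0],[0,0,0],[0,0,0],[0,0,0]]}'
```

```text
time_s: 19.45
position: [0.5146, 0.1246, 0.106]
tool_rot: [[-0.0, 0.987, 0.161], [-0.0, 0.161, -0.987], [-1.0, -0.0, 0.0]]
ft_force: [0.6, -0.1, -0.1]
grip_width: 0.0116
time_s: 19.95
position: [0.5146, 0.1246, 0.096]
tool_rot: [[-0.0, 0.987, 0.161], [-0.0, 0.161, -0.987], [-1.0, -0.0, 0.0]]
ft_force: [-0.1, 0.2, -0.0]
grip_width: 0.0112
```

```bash
python3 -m crank '{"hand":[255,255,255],"translation":[[0.0007,0,0],[0.0014,0,0],[0.002,0,0]],"dr":[[0,0,0],[0,0,0],[0,0,0]]}'
python3 -m crank '{"hand":[255,255],"translation":[[0.0006,0,0],[0.0012,0,0]],"dr":[[0,0,0],[0,0,0]]}'
python3 -m crank '{"hand":[255,255],"translation":[[0.0004,0,0],[0.0008,0,0]],"dr":[[0,0,0],[0,0,0]]}'
```

```text
time_s: 20.25
position: [0.5147, 0.1246, 0.0942]
tool_rot: [[0.0, 0.987, 0.161], [0.0, 0.161, -0.987], [-1.0, 0.0, 0.0]]
ft_force: [0.7, -0.7, -0.1]
grip_width: 0.0116
time_s: 20.45
position: [0.5147, 0.1246, 0.0934]
tool_rot: [[0.0, 0.987, 0.161], [-0.0, 0.161, -0.987], [-1.0, 0.0, 0.0]]
ft_force: [-2.7, -0.6, 7.4]
grip_width: 0.0115
time_s: 20.65
position: [0.5148, 0.1246, 0.0933]
tool_rot: [[0.001, 0.987, 0.161], [-0.0, 0.161, -0.987], [-1.0, 0.001, 0.0]]
ft_force: [-4.5, 0.2, 13.8]
grip_width: 0.0112
```

```bash
python3 -m crank '{"hand":[255,180,120,120,120],"translation":[[-0.0008,0,0],[-0.001,0,0],[-0.001,0,0],[-0.001,0,0],[-0.002,0,0]],"dr":[[0,0,0],[0,0,0],[0,0,0],[0,0,0],[0,0,0]]}'
python3 -m crank '{"hand":[120,120,120,120,120],"translation":[[-0.02,0,0],[-0.05,0,0],[-0.08,0,0],[-0.08,-0.005,0.045],[-0.08,-0.01,0.093]],"dr":[[0,0,0],[0,0,0],[0,0,0],[0,0,0],[0,0,0]]}'
python3 -m crank '{"hand":[110,110,110,110,110],"translation":[[0,-0.005,0.048],[0,-0.01,0.096],[0,-0.015,0.144],[0,-0.02,0.192],[0,-0.025,0.24]],"dr":[[0,0,0],[0,0,0],[0,0,0],[0,0,0],[0,0,0]]}'
python3 -m crank '{"hand":[110,110,110,110],"translation":[[0.02,-0.005,0.045],[0.04,-0.01,0.09],[0.05,-0.01,0.09],[0.05,-0.01,0.09]],"dr":[[0,0,0],[0,0,0],[0,0,0],[0,0,0]]}'
python3 - <<'E'
from h import *
c,p,d,s=shoot("wrist","w15");T=np.eye(4);T[:3,:3]=s["tool_rot"];T[:3,3]=s["position"];t=dict(c);t["extrinsics"]=np.linalg.inv(T)@np.array(c["extrinsics"])
print(s["position"],s["ft_force"])
w=[[deproj(t,d,u,r) for u in range(290,350)] for r in range(190,320)];w=np.array(w)
zz=s["position"][2]-w[...,0];m=(zz>.0785)&(zz<.082)&(abs(w[...,1])<.02)&(abs(w[...,2])<.03)
P=w[m];print(len(P),P.min(0),P.max(0),P.mean(0))
E
```

```text
time_s: 21.15
position: [0.5145, 0.1246, 0.094]
tool_rot: [[-0.0, 0.987, 0.161], [0.0, 0.161, -0.987], [-1.0, -0.0, -0.0]]
ft_force: [0.4, 0.1, 0.6]
grip_width: 0.0451
time_s: 21.65
position: [0.5199, 0.031, 0.1752]
tool_rot: [[0.002, 0.986, 0.164], [-0.0, 0.164, -0.986], [-1.0, 0.002, 0.001]]
ft_force: [1.0, -0.1, -0.5]
grip_width: 0.0455
time_s: 22.15
position: [0.5334, -0.2117, 0.1743]
tool_rot: [[0.0, 0.987, 0.161], [0.0, 0.161, -0.987], [-1.0, 0.0, -0.0]]
ft_force: [0.9, 0.7, -0.7]
grip_width: 0.0484
time_s: 22.55
position: [0.5373, -0.3002, 0.1222]
tool_rot: [[-0.003, 0.987, 0.159], [0.003, 0.159, -0.987], [-1.0, -0.002, -0.003]]
ft_force: [-0.4, 1.1, 0.4]
grip_width: 0.0489
[ 0.53727631 -0.30021207  0.12223857] [-0.39824451  1.06930938  0.41106996]
316 [ 0.04068814 -0.0070124  -0.00804149] [0.04373786 0.00827769 0.00785107] [4.28554393e-02 1.09602755e-03 4.46891056e-05]
```

```bash
python3 -m crank '{"hand":[110,110,110,110,110],"translation":[[0.03,0.001,0],[0.055,0.001,0],[0.075,0.001,0],[0.083,0.001,0],[0.083,0.001,0]],"dr":[[0,0,0],[0,0,0],[0,0,0],[0,0,0],[0,0,0]]}' 60
```

```text
time_s: 23.1
position: [0.5394, -0.2989, 0.0415]
tool_rot: [[-0.0, 0.987, 0.162], [0.0, 0.162, -0.987], [-1.0, -0.0, -0.0]]
ft_force: [-0.0, 0.3, -0.0]
grip_width: 0.0487
```

```bash
python3 -m crank '{"hand":[110,110,110],"translation":[[0.003,0,0],[0.0065,0,0],[0.0065,0,0]],"dr":[[0,0,0],[0,0,0],[0,0,0]]}'
python3 -m crank '{"hand":[180,220,255,255,255],"translation":[[0,0,0],[0,0,0],[0,0,0],[0,0,0],[0,0,0]],"dr":[[0,0,0],[0,0,0],[0,0,0],[0,0,0],[0,0,0]]}' 60
python3 -m crank '{"hand":[255,255,255,255],"translation":[[-0.025,0,0],[-0.06,0,0],[-0.1,0,0],[-0.117,0,-0.04]],"dr":[[0,0,0],[0,0,0],[0,0,0],[0,0,0]]}' 80
```

```text
time_s: 23.4
position: [0.5393, -0.3, 0.035]
tool_rot: [[0.0, 0.987, 0.161], [-0.0, 0.161, -0.987], [-1.0, 0.0, 0.0]]
ft_force: [0.3, 0.1, -0.3]
grip_width: 0.0485
time_s: 23.9
position: [0.5394, -0.3001, 0.0352]
tool_rot: [[0.001, 0.987, 0.161], [-0.001, 0.161, -0.987], [-1.0, 0.001, 0.001]]
ft_force: [-0.3, 0.9, 4.0]
grip_width: 0.012
time_s: 24.3
position: [0.5339, -0.264, 0.1546]
tool_rot: [[0.005, 0.988, 0.157], [-0.004, 0.157, -0.988], [-1.0, 0.004, 0.005]]
ft_force: [0.2, 0.6, -2.0]
grip_width: 0.0116
```

```bash
python3 -m crank '{"hand":[255,255,255,255,255],"translation":[[-0.015,0.0036,-0.048],[-0.015,0.0072,-0.096],[-0.015,0.0108,-0.144],[-0.015,0.0144,-0.192],[-0.015,0.018,-0.24]],"dr":[[0,0,0],[0,0,0],[0,0,0],[0,0,0],[0,0,0]]}'
python3 -m crank '{"hand":[255,255,255,255,255],"translation":[[0,0.0036,-0.048],[0,0.0072,-0.096],[0,0.0108,-0.144],[0,0.0144,-0.192],[0,0.018,-0.24]],"dr":[[0,0,0],[0,0,0],[0,0,0],[0,0,0],[0,0,0]]}'
python3 -m crank '{"hand":[255,255,255,255],"translation":[[0.005,0.0026,-0.034],[0.015,0.0052,-0.068],[0.017,0.0052,-0.068],[0.017,0.0052,-0.068]],"dr":[[0,0,0],[0,0,0],[0,0,0],[0,0,0]]}'
cat > look.py <<'E'
from h import *
c,p,d,s=shoot("wrist","look%d"%(sensors.observe()["time_s"]*100));T=np.eye(4);T[:3,:3]=s["tool_rot"];T[:3,3]=s["position"];t=dict(c);t["extrinsics"]=np.linalg.inv(T)@np.array(c["extrinsics"])
print(s["position"],s["ft_force"]);A=angle(c,p);print(*A,sep="\n")
for a in A:
    if a[0]=="b":
        h=onz(c,a[1],a[2],.1195);print("hole in tool",T[:3,:3].T@(h-T[:3,3]))
w=np.array([[deproj(t,d,u,r) for u in range(290,350)] for r in range(225,300)])
m=(w[...,0]>-.024)&(w[...,0]<-.006)&(abs(w[...,2])<.02)&(abs(w[...,1])<.02);P=w[m]
if len(P):print("shank y",P[:,1].min(),P[:,1].max(),"z front",np.percentile(P[:,2],5))
E
python3 look.py
```

```text
time_s: 24.8
position: [0.5113, -0.0189, 0.1666]
tool_rot: [[-0.0, 0.987, 0.16], [0.0, 0.16, -0.987], [-1.0, -0.0, -0.0]]
ft_force: [1.5, 0.3, -0.5]
grip_width: 0.0114
time_s: 25.3
position: [0.4905, 0.2209, 0.1666]
tool_rot: [[-0.0, 0.987, 0.161], [-0.0, 0.161, -0.987], [-1.0, -0.0, 0.0]]
ft_force: [0.9, -0.1, -0.5]
grip_width: 0.0112
time_s: 25.7
position: [0.4848, 0.2872, 0.149]
tool_rot: [[-0.001, 0.987, 0.162], [-0.001, 0.162, -0.987], [-1.0, -0.002, 0.001]]
ft_force: [0.1, -0.5, -0.4]
grip_width: 0.011
[0.48482759 0.28720807 0.14896449] [ 0.05884964 -0.50606663 -0.38068394]
('b', np.float64(324.0), np.float64(252.0), [16, 12, 15, 15, 172], [0.486, 0.287], 0.0852, -21.66)
hole in tool [0.02946283 0.00118437 0.00033388]
shank y -0.004497782813109564 0.0031234430810624454 z front -0.00413509766167422
```

```bash
python3 -m crank '{"hand":[255,255,255,255,255],"translation":[[0.008,0.0018,0],[0.018,0.0018,0],[0.024,0.0018,0],[0.027,0.0018,0],[0.029,0.0018,0]],"dr":[[0,0,0],[0,0,0],[0,0,0],[0,0,0],[0,0,0]]}'
python3 -m crank '{"hand":[255,255,255],"translation":[[0.0015,0,0],[0.003,0,0],[0.0045,0,0]],"dr":[[0,0,0],[0,0,0],[0,0,0]]}'
```

```text
time_s: 26.25
position: [0.4871, 0.2871, 0.1203]
tool_rot: [[-0.0, 0.987, 0.16], [-0.0, 0.16, -0.987], [-1.0, -0.001, 0.0]]
ft_force: [-0.4, 0.2, -0.3]
grip_width: 0.0113
time_s: 26.55
position: [0.4872, 0.2874, 0.1163]
tool_rot: [[0.0, 0.987, 0.161], [0.0, 0.161, -0.987], [-1.0, 0.0, -0.0]]
ft_force: [0.5, -0.5, -0.9]
grip_width: 0.0116
```

```bash
python3 -m crank '{"hand":[255,255,255,255,255],"translation":[[0.002,0,0],[0.004,0,0],[0.006,0,0],[0.008,0,0],[0.01,0,0]],"dr":[[0,0,0],[0,0,0],[0,0,0],[0,0,0],[0,0,0]]}'
python3 -m crank '{"hand":[255,255,255,255,255],"translation":[[0.002,0,0],[0.004,0,0],[0.006,0,0],[0.008,0,0],[0.01,0,0]],"dr":[[0,0,0],[0,0,0],[0,0,0],[0,0,0],[0,0,0]]}'
```

```text
time_s: 27.05
position: [0.4871, 0.2873, 0.106]
tool_rot: [[-0.0, 0.987, 0.161], [-0.0, 0.161, -0.987], [-1.0, -0.0, 0.0]]
ft_force: [0.8, 0.1, -0.5]
grip_width: 0.0111
time_s: 27.55
position: [0.4871, 0.2873, 0.0961]
tool_rot: [[0.0, 0.987, 0.161], [-0.0, 0.161, -0.987], [-1.0, 0.0, 0.0]]
ft_force: [-0.2, 0.6, -0.4]
grip_width: 0.0114
```

```bash
python3 -m crank '{"hand":[255,255,255],"translation":[[0.0007,0,0],[0.0014,0,0],[0.002,0,0]],"dr":[[0,0,0],[0,0,0],[0,0,0]]}'
python3 -m crank '{"hand":[255,255],"translation":[[0.0006,0,0],[0.0012,0,0]],"dr":[[0,0,0],[0,0,0]]}'
python3 -m crank '{"hand":[255,255],"translation":[[0.0004,0,0],[0.0008,0,0]],"dr":[[0,0,0],[0,0,0]]}'
```

```text
time_s: 27.85
position: [0.4871, 0.2873, 0.0942]
tool_rot: [[0.0, 0.987, 0.161], [-0.0, 0.161, -0.987], [-1.0, 0.0, 0.0]]
ft_force: [-1.0, -0.5, 0.0]
grip_width: 0.0114
time_s: 28.05
position: [0.4872, 0.2873, 0.0935]
tool_rot: [[0.001, 0.987, 0.161], [0.0, 0.161, -0.987], [-1.0, 0.001, -0.0]]
ft_force: [-3.0, -1.2, 8.3]
grip_width: 0.0111
time_s: 28.25
position: [0.4873, 0.2874, 0.0935]
tool_rot: [[0.001, 0.987, 0.161], [0.0, 0.161, -0.987], [-1.0, 0.001, -0.0]]
ft_force: [-3.9, -0.8, 11.8]
grip_width: 0.0112
```

```bash
python3 -m crank '{"hand":[255,180,120,120,120],"translation":[[-0.0008,0,0],[-0.001,0,0],[-0.001,0,0],[-0.001,0,0],[-0.002,0,0]],"dr":[[0,0,0],[0,0,0],[0,0,0],[0,0,0],[0,0,0]]}'
python3 -m crank '{"hand":[120,120,120,120,120],"translation":[[-0.02,0,0],[-0.06,0,0],[-0.1,0,0],[-0.14,0,0.03],[-0.16,0,0.07]],"dr":[[0,0,0],[0,0,0],[0,0,0],[0,0,0],[0,0,0]]}'
python3 -m crank '{"hand":[120,120],"translation":[[0,0,0],[0,0,0]],"dr":[[0,0,0],[0,0,0]]}'
python3 - <<'E'
from h import *
piv=np.array([.5652,.2556]);th=np.radians(-21.6);R=np.array([[np.cos(th),-np.sin(th)],[np.sin(th),np.cos(th)]])
for n in("wrist","side","scene"):
    c,p,d,s=shoot(n,"f_"+n);u,v=np.meshgrid(np.arange(640),np.arange(480));T=np.array(c["extrinsics"]);f=K(c)
    X=np.stack([(u-c["cx"])/f*d,(v-c["cy"])/f*d,d],-1)@T[:3,:3].T+T[:3,3];ok=d>0
    for k,l in dict(pin=(-.084,-.14),a=(0,-.14),b=(-.084,0),first=(0,0)).items():
        w=piv+R@l;m=ok&(np.hypot(X[...,0]-w[0],X[...,1]-w[1])<.011)
        q=X[m];
        if len(q)>8:
            zt=np.percentile(q[:,2],98);h=q[q[:,2]>zt-.004];print(n,k,len(q),"top z",round(zt,4),"centre",np.round(h.mean(0)[:2],4),"expected",np.round(w,4))
    m=ok&(abs(X[...,2]-.1195)<.006);mm=(R.T@(X[...,:2]-piv).reshape(-1,2).T).T.reshape(480,640,2)
    m&=(mm[...,0]>-.08)&(mm[...,0]<-.0)&(mm[...,1]>-.12)&(mm[...,1]<-.02);print(n,"plate z",np.median(X[m][:,2]) if m.any() else None)
print(sensors.observe()["ft_force"],sensors.observe()["time_s"],s["position"])
E
```

```text
time_s: 28.75
position: [0.487, 0.2873, 0.094]
tool_rot: [[-0.0, 0.987, 0.161], [-0.0, 0.161, -0.987], [-1.0, -0.0, 0.0]]
ft_force: [-0.2, -0.1, 0.4]
grip_width: 0.0452
time_s: 29.25
position: [0.4989, 0.2186, 0.2577]
tool_rot: [[0.005, 0.987, 0.164], [0.001, 0.164, -0.987], [-1.0, 0.005, -0.0]]
ft_force: [0.2, 0.6, -0.6]
grip_width: 0.045
time_s: 29.45
position: [0.4984, 0.2178, 0.2543]
tool_rot: [[0.0, 0.987, 0.159], [0.0, 0.159, -0.987], [-1.0, 0.0, -0.0]]
ft_force: [0.1, -0.5, -0.4]
grip_width: 0.0452
wrist pin 689 top z 0.1694 centre [0.4357 0.1568] expected [0.4356 0.1564]
wrist a 408 top z 0.1385 centre [0.5138 0.1267] expected [0.5137 0.1254]
wrist b 503 top z 0.1388 centre [0.4867 0.2872] expected [0.4871 0.2865]
wrist first 456 top z 0.1389 centre [0.5638 0.2565] expected [0.5652 0.2556]
wrist plate z 0.11961636902275471
side pin 489 top z 0.5695 centre [0.4405 0.163 ] expected [0.4356 0.1564]
side a 149 top z 0.1403 centre [0.514 0.127] expected [0.5137 0.1254]
side b 1575 top z 0.5813 centre [0.4883 0.2781] expected [0.4871 0.2865]
side first 264 top z 0.1401 centre [0.564  0.2571] expected [0.5652 0.2556]
side plate z 0.12083302823768566
scene pin 166 top z 0.1714 centre [0.4371 0.1587] expected [0.4356 0.1564]
scene a 170 top z 0.14 centre [0.5156 0.1282] expected [0.5137 0.1254]
scene b 222 top z 0.5874 centre [0.4916 0.2781] expected [0.4871 0.2865]
scene first 242 top z 0.1401 centre [0.5662 0.2588] expected [0.5652 0.2556]
scene plate z 0.12023134619983239
[ 0.63573701  0.07098016 -0.82146627] 29.6 [0.49784792 0.21874125 0.25325949]
```

```bash
python3 -c "
from rig import env
print(env.close_job())"
```

```text
the job is handed in; nothing more can be done
None
```

The job is done and handed in at about 29.6 s. The drift pin is home in the plate and flange, and both loose thumb bolts are fully home in holes a and b.

- **Plate:** I worked it back with the pin alone, from about -18.3° to -21.6°, until the point dropped into the flange hole. The first pushes only tilted the pin in the fingers, because the finger ends sit about 30 mm behind the reported tool point and held just the top of the handle. I leaned the tool to stand the pin upright under load, and the plate then moved.
- **Forces:** I pressed the pin collar-down with 17 N. The bolts were pressed down with about 14 N (a) and 12 N (b). The highest total force I read at the wrist was about 18 N; forces were read only at the end of each move.
- **Last checks (wrist depth):**
  - Bolt heads a and b stand level with the first bolt, tops at 138.5 to 139 mm against a plate top of 119.6 mm.
  - The pin's top is about 50 mm above the plate, where 49 mm was expected.
  - All fasteners were within about 2 mm of where the plate's position puts them.
- **Checks that disagreed or were missed:**
  - In the last scene and side pictures, part of the arm probably blocked hole b (and the pin in the side view), so those heights (about 0.57 to 0.59 m) are no use. The wrist view alone confirms b.
  - I did not re-measure the meter, board and amplifier. The path did not go near them, and no contact force appeared on the way.
  - I reached the 12-picture limit before the bolts, so bolt placement was checked by numbers only.

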